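Load the screw press and tighten it on the mould

TASK

Slide the lidded mould by its handle under the foot of the screw press until it stands square against the back stop, centred under the foot; it is full, so keep it level. Then set the T-handle fully home on the square end of the spindle, and turn it clockwise until the foot bears firmly on the lid. Let go, leave the T-handle on the spindle, and do not shift the timer, spice jar or white packet.

Things in the scene. Friction and masses are not known exactly. Their poses are not given: they have to be found in the camera images.
- mould: The mould: square stainless box, 100 x 100 mm, with a lid 105 x 105 mm clipped on; lid top 49 mm high, on its middle a low round boss 60 mm across and 3 mm high. About 0.7 kg. Stands on the worktop, its one handle pointing away from the press, to the robot's right. Origin: centre of its underside; z up, the handle sticks out along -x.
- mould_grip (a point): Grip point on the mould's black bar handle, 80 mm from the mould's centre along its -x axis and 28 mm above its underside; axes as the mould's. The bar is 20 mm wide (y), 16 mm tall, and free from 25 mm inward of this point (the mould's wall) to its end 10 mm outward.
- press_bed (a point): Where the mould's underside centre belongs: on the spindle axis, on top of the press's 3 mm base plate. x runs from the press's open front (robot's right) to its back, z up. Base: y -82 to 82 mm, 8 mm high rims at its sides; front lip ramps down to the worktop from x = -74 to -88 mm. Four 14 mm posts at x = +-58, y = +-70 mm (126 mm clear between them). The press is fixed.
- press_stop (a point): Middle of the upper front edge of the press's back stop, a low rib (11 mm above the base plate) 51.5 mm behind press_bed; a centred mould has 1.5 mm of play before it. Axes as press_bed.
- press_front (a point): Middle of the lower front edge of the press's top plate, 90 mm in front of the spindle axis, 100 mm above the worktop; axes as press_bed. The plate is 12 mm thick, 180 mm deep, 170 mm wide (nuts reach 126 mm above the worktop). When the mould is home its handle ends below this edge, so the gripper must lean back, away from the press, to clear the plate.
- press_foot: The press foot: a non-turning round aluminium disc, 64 mm across, 10 mm thick, below the top plate at the spindle's lower end. Origin: centre of its underside, 57.5 mm above press_bed at spindle angle 0 (5.5 mm above the boss on the lid of a mould that is home).
- press_spindle (a joint): Angle of the screw spindle, rad: 0 is fully up; it grows clockwise seen from above and lowers spindle and foot 4 mm per rad. Starts at 0 to 0.4; the foot meets the lid's boss at about 1.37, end of travel 2.0. It stays where it is left (friction about 0.1 N m).
- spindle_seat (a point): Centre of the flat shoulder (36 mm across) on the spindle, above the top plate, on which the T-handle's hub rests when home; turns and sinks with the spindle, z up. On it stands the square end: 15 x 15 mm, 18 mm high, last 4 mm tapered, its flats square to this point's x and y axes.
- t_handle: Removable T-handle, upright on its hub on the worktop. Hub: square block 32 x 32 mm, 48 mm tall, square bore 18 x 18 mm, 22 mm deep, open below, sides parallel to the hub's. Origin: centre of the hub's underside, z up; 12 mm round cross bar along x at height 38 mm, 140 mm long with black ball ends. Grip the hub's flats, fingers closing along y. 0.22 kg. Fits in any quarter turn.
- kitchen_timer: Bystander: round red kitchen timer, 68 mm across, 53 mm tall, just left of the press (not the one beyond the hob). Origin: centre of its underside.
- spice_jar: Bystander: spice jar with red lid, 45 mm across, 106 mm tall, right of the press. Origin: centre of its underside.
- baking_powder: Bystander: white upright packet, 38 x 58 mm, 86 mm tall, right of the press near the spice jar. Origin: centre of its underside.
Things that resemble listed ones, but are neither listed nor needed, are in the scene too. Several things have the shape of the mould; the one meant has the colours described above.

How it is judged:
On the way, in this order (a step that is already met when the one before it is completed fails the run):
1. the mould stands on the bed against the back stop, centred under the raised foot (horizontal distance between mould and press_bed below 0.008 m and z of mould in the frame of press_bed below 0.004 m and angle between the x axis of mould and the x axis of press_bed, either way round below 0.12 rad and contact force between press_foot and mould below 1 N), for 0.2 s.
2. the T-handle is fully home on the spindle, the foot not yet bearing on the lid (horizontal distance between t_handle and spindle_seat below 0.004 m and z of t_handle in the frame of spindle_seat below 0.004 m and contact force between press_foot and mould below 1 N), for 0.1 s.
At the end, for the whole second after the job is handed in: The mould stands on the press bed within 8 mm of the spindle axis and within 7 degrees of square to the press; the T-handle is fully home on the spindle (hub within 4 mm of the shoulder, centred within 4 mm); the foot presses on the lid with more than 3 N; all is at rest (horizontal distance between mould and press_bed below 0.008 m and z of mould in the frame of press_bed below 0.004 m and angle between the x axis of mould and the x axis of press_bed, either way round below 0.12 rad and horizontal distance between t_handle and spindle_seat below 0.004 m and z of t_handle in the frame of spindle_seat below 0.004 m and contact force between press_foot and mould above 3 N and linear speed of each of mould, t_handle below 0.01 m/s); the robot touches nothing.
It fails at once if the mould is tipped by more than 12 degrees (angle between mould's own z axis and vertical above 0.21 rad).
It fails at once if the white packet is shifted by more than 3 cm (distance of baking_powder from where it was at the start of the episode above 0.03 m).
It fails at once if the kitchen timer is shifted by more than 3 cm (distance of kitchen_timer from where it was at the start of the episode above 0.03 m).
It fails at once if the spice jar is shifted by more than 3 cm (distance of spice_jar from where it was at the start of the episode above 0.03 m).
It also fails if it takes over 70 s, if anything falls off the work surface, if the arm or the gripper's body presses on something with over 40 N, if the wrist force passes 120 N, or if a joint passes its speed limit or range.

ROBOT

A 7-joint arm with a two-finger parallel gripper is mounted at the origin on a cart in front of the work surface, level with it; the furniture and walls round the work are solid. World frame = base frame: x ahead of the robot, y to its left, z up, the work surface at z = 0. Lengths are in m, angles in rad, forces in N, time in s.
With the tool pointing down it reaches from about 0.4 to 0.875 m from the base axis. Payload 19.3 kg.
Tool frame: the origin (TCP) lies at the very end of the fingers, on their centre line; the grasp point (between the pads) lies 19 mm behind it; z points along the fingers, y is the line along which they close (so a half turn about z gives the same grasp; the last joint's range is limited). The gripper opens to 85 mm and grips with 20 to 120 N. Pads are 22 mm wide; open, the fingers measure 114 mm over their backs; the gripper's body (76 mm by 85 mm) begins 54 mm behind the grasp point. The pads swing forward as they close: fully open they stand 13 mm farther back than shut.
Start: joints at [-0.07, 0.521, -0.036, 1.599, 0.021, 1.021, -0.113], TCP at [0.625, -0, 0.231] pointing down, gripper open.
Joint ranges: [-2.91, 2.91], [-0.3, 2.13], [-1.5, 1.42], [0.17, 2.43], [-1.26, 4.41], [0.16, 1.93], [-2.52, 2.52]. Speed limits (rad/s): [1.89, 1.89, 2.39, 2.39, 3.01, 3.01, 3.01].

INTERFACE

Orientations are given as [roll, pitch, yaw] about the fixed x, y, z axes, in that order (R = Rz(yaw) Ry(pitch) Rx(roll)).
In Python, from workcell import observe, grab_frame, job_done gives the robot as it stands.
- The arm moves only by the tool move_arm, never from a script. Its argument "plan" is a list that holds one entry, the list of rows, each a list of 7 numbers: the shift along the tool's x, y, z each as a share of 0.02 m, from -1 to 1, then the turn, a rotation vector about the tool's x, y, z each as a share of 6 degrees, from -1 to 1, then the opening, from -1 (shut) to 1 (fully open). A call has exactly 10 rows; each row shifts and turns the commanded pose from where the row before left it, along the tool's axes as they then stand; what a row does not reach is not made up. A row lasts 1/10 s, in which the tool goes at most 50 mm and 8.59 degrees, less where a joint would pass 70% of its speed; a pose out of reach is approached as far as the arm can. A call with a number of a shift or a turn outside -1 to 1 is refused whole. A call with a gripper value outside its range is refused whole. The fingers move at their own pace and stop on an object; "grip_force" is the grip in N (left out, the last holds). Time passes only in rows, so rows that do not move let the fingers close, or fill a call up. It gives the time, the measured TCP pose, the force, the opening and the grip force at its end, in the units of the state.
- observe(): the state, without advancing time (a new reading comes with each control period).
- grab_frame(name): name is "scene" or "side" or "wrist"; returns a dict with "color" (480x640x3 uint8, red, green, blue), "intrinsics" (3x3 intrinsics, pixels), "position" and "orientation" of the camera in the world; the wrist camera has in their place "tool_from_camera" (4x4, takes a point from camera to tool coordinates, whose origin is the TCP and whose axes are the flange's). Camera axes: x right, y down, z forward; pixel columns grow to the right and rows downward; lengths in m; the calibration is good to about 2 mm. A picture is of the moment at which its call begins: read the wrist's pose just before it. There is no depth.
- job_done(): hands the job in; it is judged then, once.
The state is a dict: "clock": time; "qpos": joint angles; "qd": joint speeds; "joint_efforts": joint torques, N m; "position": TCP position; "tool_rot": TCP orientation; "force": force on the tool from outside, world axes, zero at the start; "moment": the same for the moment, N m; "grip_width": finger opening in m; "finger_force": force on a finger pad.
Only numpy, scipy, OpenCV 4.12 (cv2) and the standard library are available. Lean on these libraries where they do the work, as an engineer would, in place of code of your own. Each camera call takes 0.05 s, during which the arm holds its last target. There are 200 camera calls.

## Working session

There is one attempt and no reset: what is moved stays moved. The work goes in short steps, Python scripts to look and compute and a tool call to move; the robot and the scene stay as the last step left them, time stands still between calls to the robot, and variables do not carry over. Pictures are saved under pics/ and viewed, at most 10 in all, crops included, and the job is handed in when it is done.

Besides the shell and the picture viewer there is one more tool, called as a command line: name --argument value ..., lists and objects as JSON in quotes. move_arm: Moves the arm, as the interface text tells. Shift numbers are shares of 0.02 m and turn numbers shares of 6 degrees, none past 1 either way. Its arguments: {"type":"object","properties":{"plan":{"type":"array"},"grip_force":{"type":"number"}},"required":["plan"]}

```bash
mkdir -p pics
cat > h.py <<'E'
import numpy as np,cv2
from workcell import observe,grab_frame
from scipy.spatial.transform import Rotation as R
def cam(f,state=None):
    if 'position' in f:
        o=np.array(f['orientation'],float)
        Rm=o if o.shape==(3,3) else (R.from_quat(o).as_matrix() if o.size==4 else R.from_euler('xyz',o).as_matrix())
        return np.array(f['intrinsics']),Rm,np.array(f['position'])
    T=np.array(f['tool_from_camera']); Rt=R.from_euler('xyz',state['tool_rot']).as_matrix()
    return np.array(f['intrinsics']),Rt@T[:3,:3],Rt@T[:3,3]+np.array(state['position'])
def ray(c,u,v):
    K,Rm,p=c; d=Rm@np.linalg.inv(K)@np.array([u,v,1.]); return p,d/np.linalg.norm(d)
def onz(c,u,v,z):
    p,d=ray(c,u,v); return p+d*(z-p[2])/d[2]
def proj(c,P):
    K,Rm,p=c; q=K@(Rm.T@(np.array(P)-p)); return q[:2]/q[2]
def tri(c1,a,c2,b):
    p,d=ray(c1,*a);q,e=ray(c2,*b)
    s=np.linalg.lstsq(np.c_[d,-e],q-p,rcond=None)[0]; A=p+s[0]*d;B=q+s[1]*e
    return (A+B)/2,np.linalg.norm(A-B)
E
python3 - <<'E'
from h import *
import pickle
s=observe();print(s)
for n in('scene','side','wrist'):
    f=grab_frame(n);pickle.dump((f,s),open(f'pics/{n}0.pkl','wb'));cv2.imwrite(f'pics/{n}0.png',f['color'][:,:,::-1]);print(n,{k:np.round(v,3).tolist() for k,v in f.items() if k!='color'})
E
```

```text
{'clock': 0.0, 'qpos': array([-0.07022571,  0.52204772, -0.03632951,  1.59998454,  0.02120644,
        1.0210852 , -0.11280302]), 'qd': array([-0.00198942, -0.00022396,  0.00026846, -0.0014983 , -0.00176842,
        0.0015185 ,  0.00068127]), 'joint_efforts': array([-4.24098413e-03, -9.27110124e+01,  1.97758444e+00, -3.69928443e+01,
        1.76317629e-02,  8.19846697e-03, -6.58496788e-05]), 'position': array([ 6.24673998e-01, -2.03729320e-05,  2.30713105e-01]), 'tool_rot': array([-3.14045620e+00,  8.47338818e-05,  1.57081387e+00]), 'force': array([-0.07703975, -0.4884885 ,  0.62907126]), 'moment': array([ 0.01975247, -0.00519861,  0.00712681]), 'finger_force': 0.0, 'grip_width': 0.08558569548682367}
scene {'intrinsics': [[532.478, 0.0, 310.468], [0.0, 532.478, 239.564], [0.0, 0.0, 1.0]], 'position': [-0.366, 0.768, 0.752], 'orientation': [-2.078, 0.021, -2.23]}
side {'intrinsics': [[477.161, 0.0, 319.398], [0.0, 477.161, 246.456], [0.0, 0.0, 1.0]], 'position': [0.423, 1.099, 0.695], 'orientation': [-2.099, 0.023, -2.993]}
wrist {'intrinsics': [[371.357, 0.0, 320.38], [0.0, 371.357, 242.9], [0.0, 0.0, 1.0]], 'tool_from_camera': [[0.001, -0.947, -0.32, 0.082], [1.0, 0.001, -0.0, -0.0], [0.0, -0.32, 0.947, -0.142], [0.0, 0.0, 0.0, 1.0]]}
```

View pics/scene0.png

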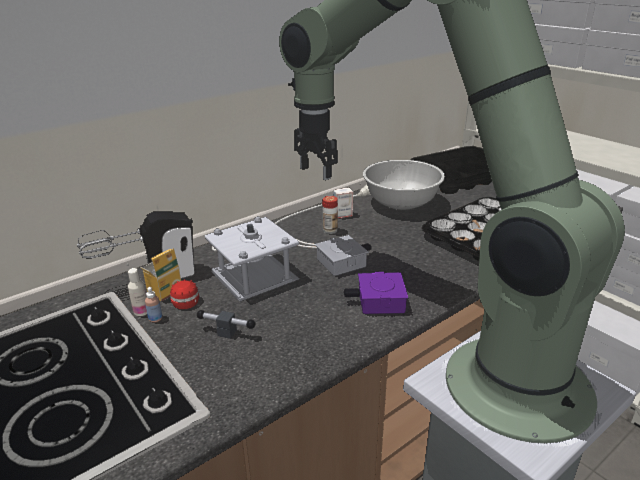

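View pics/side0.png

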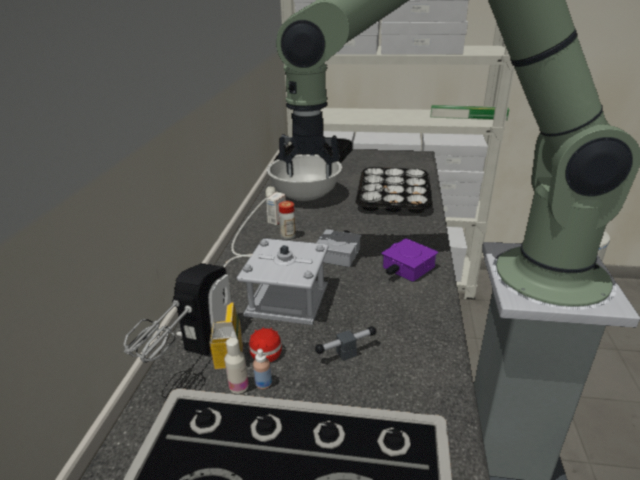

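View pics/wrist0.png

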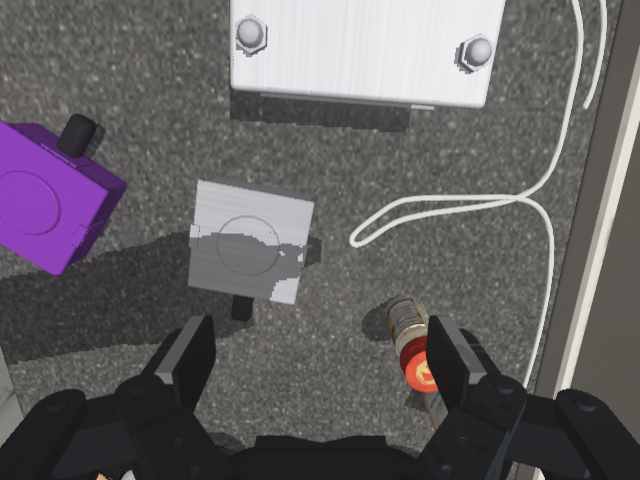

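The wrist picture shows the silver mould, with its boss at about (248,245) and handle end at (242,318). The press's front edge runs from (232,90) to (486,106), with nuts at (250,35) and (478,52), and the jar is near (415,350). In the scene view, the T-handle hub is at about (228,322), between ball ends (201,315) and (251,324).

Run:
```python
from h import *
import pickle
C={};I={}
for n in('scene','side','wrist'):
    f,s=pickle.load(open(f'pics/{n}0.pkl','rb'));C[n]=cam(f,s);I[n]=f['color']
w=C['wrist'];np.set_printoptions(precision=4,suppress=True)
print('boss',onz(w,248,245,.052))
for p in[(198,181),(313,203),(296,304),(189,287)]:print('lid',onz(w,*p,.049))
print('handle end',onz(w,242,320,.028))
for p in[(232,88),(486,106)]:print('platefront',onz(w,*p,.1))
for p in[(250,35),(478,52)]:print('nut',onz(w,*p,.126))
print('jar base',onz(w,405,318,.0),'lid',onz(w,420,365,.106))
for k,a,b in[('jarlid',(330,200),(287,206)),('ballL',(202,315),(320,349)),('ballR',(251,324),(373,330)),('spindle',(250,229),(284,251))]:print(k,*tri(C['scene'],a,C['side'],b))
# red blobs
for n in('scene','side'):
    h=cv2.cvtColor(I[n],cv2.COLOR_RGB2HSV);m=((h[...,0]<6)|(h[...,0]>174))&(h[...,1]>150)&(h[...,2]>80)
    k,l,st,c=cv2.connectedComponentsWithStats(m.astype(np.uint8))
    print(n,[(c[i].round(1).tolist(),st[i].tolist()) for i in range(1,k) if st[i,4]>60])
```

```text
boss [ 0.5583 -0.0283  0.052 ]
lid [0.5177 0.0295 0.049 ]
lid [0.6178 0.0101 0.049 ]
lid [ 0.6007 -0.0901  0.049 ]
lid [ 0.4984 -0.072   0.049 ]
handle end [ 0.5418 -0.1202  0.028 ]
platefront [0.5643 0.101  0.1   ]
platefront [0.7383 0.0897 0.1   ]
nut [0.5829 0.1281 0.126 ]
nut [0.7184 0.1192 0.126 ]
jar base [ 0.7205 -0.1338  0.    ] lid [ 0.7094 -0.1176  0.106 ]
jarlid [ 0.7149 -0.1238  0.1027] 0.00011166136730581004
ballL [0.5439 0.3867 0.0358] 0.0007027600618422626
ballR [0.4416 0.3224 0.041 ] 0.0011675409139620578
spindle [0.6557 0.1823 0.1364] 0.00011935889694527693
scene [([329.5, 203.0], [323, 197, 14, 11, 101]), ([183.0, 289.3], [170, 280, 27, 19, 385]), ([183.3, 304.3], [171, 299, 25, 10, 135])]
side [([286.3, 208.4], [279, 201, 15, 12, 100]), ([264.3, 339.6], [249, 328, 31, 24, 559]), ([273.2, 356.0], [267, 349, 14, 13, 72])]
```

move_arm --plan '[[[1,0,-0.3,0,0,0,1],[1,0,-0.3,0,0,0,1],[1,0,-0.3,0,0,0,1],[1,0,-0.3,0,0,0,1],[1,0,-0.3,0,0,0,1],[1,0,-0.3,0,0,0,1],[1,0,-0.3,0,0,0,1],[1,0,-0.3,0,0,0,1],[1,0,-0.3,0,0,0,1],[1,0,-0.3,0,0,0,1]]]'

```text
clock: 1.15
position: [0.6249, 0.2011, 0.2915]
tool_rot: [-3.141, 0.0, 1.571]
force: [0.4, -0.4, -0.4]
grip_width: 0.0853
finger_force: 0.0
```

Run:
```python
from h import *
import pickle
s=observe();f=grab_frame('wrist');print(s['position'],s['tool_rot'],np.abs(s['qd']).max(),s['qpos'])
pickle.dump((f,s),open('pics/wrist1.pkl','wb'));cv2.imwrite('pics/wrist1.png',f['color'][:,:,::-1])
```

```text
[0.62490344 0.20109848 0.29152098] [-3.14130067e+00  1.48015190e-04  1.57065230e+00] 0.2918586736946515 [-0.36200861  0.52354518 -0.06203867  1.4346014   0.03348333  1.18480209
 -0.42851861]
```

View pics/wrist1.png

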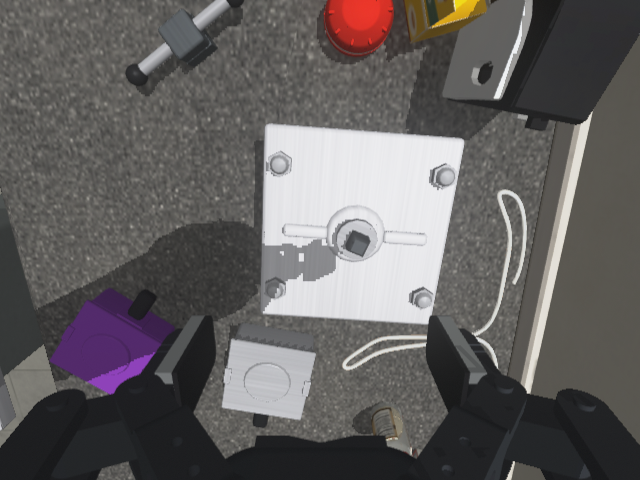

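This top view of the press shows nuts at (279,163), (443,176), (422,299) and (274,289), and the square spindle end at (357,243). The T-handle hub is at about (187,38), with ball ends at (137,73) and (236,-2).

Run:
```python
from h import *
import pickle
np.set_printoptions(precision=4,suppress=True)
f,s=pickle.load(open('pics/wrist1.pkl','rb'));w=cam(f,s)
N=[onz(w,*p,.122)[:2] for p in[(279,163),(443,176),(422,299),(274,289)]]
P=[onz(w,*p,.112)[:2] for p in[(267,125),(463,138),(436,323),(263,313)]]
for q in(N,P):
    q=np.array(q);c=q.mean(0);a=q[0]-q[3]+q[1]-q[2];b=q[1]-q[0]+q[2]-q[3]
    print(q.tolist(),c,np.degrees(np.arctan2(a[1],a[0])),np.degrees(np.arctan2(b[1],b[0]))+90,np.linalg.norm(a)/2,np.linalg.norm(b)/2)
print('sq',onz(w,357,241,.145),'boss',onz(w,267,382,.052))
print('handle ball',onz(w,137,73,.038),'bar centre',onz(w,187,38,.048))
im=f['color'];cv2.imwrite('pics/c1.png',np.hstack([cv2.resize(im[200:290,310:410,::-1],(400,360),interpolation=cv2.INTER_CUBIC),cv2.resize(im[0:90,120:220,::-1],(400,360),interpolation=cv2.INTER_CUBIC)]))
```

```text
[[0.5905553756285774, 0.24755735286143177], [0.7269527223380684, 0.2369939042409244], [0.7195298526487838, 0.1228690549470883], [0.581922905674264, 0.13300349771497094]] [0.6547 0.1851] 85.98390170935524 85.6801629578008 0.11462081376822883 0.1373924630985987
[[0.5806342483302901, 0.2772454994979462], [0.7435408815139204, 0.26703042045976777], [0.7386824569639703, 0.09142861981607014], [0.5687922824607634, 0.10235400208631545]] [0.6579 0.1845] 87.27201992562243 86.36524789272853 0.175445472313953 0.16673379554763534
sq [0.6547 0.1875 0.145 ] boss [ 0.5586 -0.028   0.052 ]
handle ball [0.4461 0.324  0.038 ] bar centre [0.5014 0.3525 0.048 ]
```

View pics/c1.png

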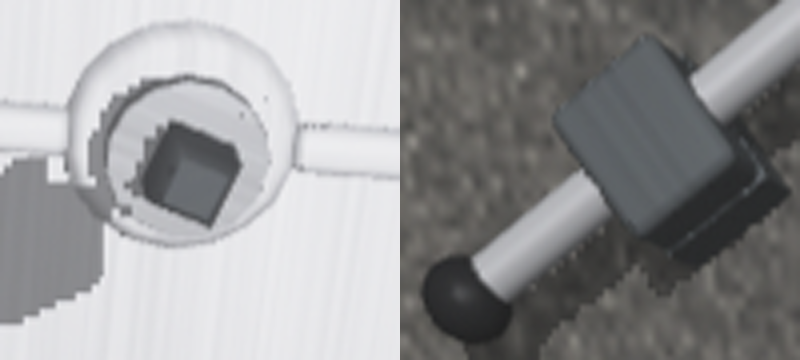

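The crop shows the square end turned roughly 20-25° from the plate, and the hub standing clear. Next I'll plan the mould approach.

```bash
cat >> h.py <<'E'
from scipy.linalg import logm
np.set_printoptions(precision=3,suppress=True)
def lean(yaw,a):  # tool: z leaned a deg from down toward heading yaw, x heading-ish
    return R.from_euler('z',yaw,degrees=True)*R.from_euler('xyz',[180,0,0],degrees=True)*R.from_euler('y',a,degrees=True)
def tw(p,Ro,p0=None,R0=None):
    s=observe()
    if p0 is None:p0,R0=s['position'],R.from_euler('xyz',s['tool_rot'])
    A=np.eye(4);A[:3,:3]=R0.as_matrix();A[:3,3]=p0;B=np.eye(4);B[:3,:3]=Ro.as_matrix();B[:3,3]=p
    L=np.real(logm(np.linalg.inv(A)@B));w=np.degrees([L[2,1],L[0,2],L[1,0]])/6
    return np.r_[L[:3,3]/.02,w]
def tcp_for(G,Ro): return np.array(G)+.019*Ro.apply([0,0,1])
E
python3 - <<'E'
from h import *
yaw=79.8;u=np.array([np.cos(np.radians(yaw)),np.sin(np.radians(yaw)),0])
C=np.array([.5584,-.028,0]);Ro=lean(yaw,50);print(Ro.as_matrix())
t=tcp_for(C-.085*u+[0,0,.028],Ro);pre=t-.1*Ro.apply([0,0,1]);print(t,pre)
print(tw(pre,Ro))
E
```

```text
[[ 0.114  0.984  0.136]
 [ 0.633 -0.177  0.754]
 [ 0.766  0.    -0.643]]
[ 0.546 -0.097  0.016] [ 0.532 -0.173  0.08 ]
[-22.633  -3.235   1.464  -0.754   8.288   1.62 ]
```

move_arm --plan '[[[-1,-0.12,0.05,0,0.2,0.05,0.2],[-1,-0.12,0.05,0,0.2,0.05,0.2],[-1,-0.12,0.05,0,0.2,0.05,0.2],[-1,-0.12,0.05,0,0.2,0.05,0.2],[-1,-0.12,0.05,0,0.2,0.05,0.2],[-1,-0.12,0.05,0,0.2,0.05,0.2],[-1,-0.12,0.05,0,0.2,0.05,0.2],[-1,-0.12,0.05,0,0.2,0.05,0.2],[-1,-0.12,0.05,0,0.2,0.05,0.2],[-1,-0.12,0.05,0,0.2,0.05,0.2]]]'

```text
clock: 2.2
position: [0.5964, 0.0023, 0.2626]
tool_rot: [-3.136, -0.21, 1.517]
force: [0.4, -0.1, 0.7]
grip_width: 0.0514
finger_force: 0.0
```

Run:
```python
from h import *
print(observe()['qpos'],tw([.532,-.173,.08],lean(79.8,50)))
```

```text
[ 0.079  0.455 -0.096  1.643 -0.194  1.046  0.038] [-12.716  -2.3     3.193  -0.676   6.32    1.021]
```

move_arm --plan '[[[-1,-0.18,0.25,-0.05,0.5,0.08,0.2],[-1,-0.18,0.25,-0.05,0.5,0.08,0.2],[-1,-0.18,0.25,-0.05,0.5,0.08,0.2],[-1,-0.18,0.25,-0.05,0.5,0.08,0.2],[-1,-0.18,0.25,-0.05,0.5,0.08,0.2],[-1,-0.18,0.25,-0.05,0.5,0.08,0.2],[-1,-0.18,0.25,-0.05,0.5,0.08,0.2],[-1,-0.18,0.25,-0.05,0.5,0.08,0.2],[-1,-0.18,0.25,-0.05,0.5,0.08,0.2],[-1,-0.18,0.25,-0.05,0.5,0.08,0.2]]]'

```text
clock: 3.2
position: [0.5467, -0.1509, 0.1323]
tool_rot: [3.137, -0.735, 1.424]
force: [0.4, -0.2, 0.2]
grip_width: 0.0513
finger_force: 0.0
```

Run:
```python
from h import *
print(observe()['qpos'],tw([.532,-.173,.08],lean(79.8,50)))
```

```text
[ 0.694  0.77  -0.249  1.694 -0.601  1.055  0.741] [-2.724 -0.549  0.943 -0.17   1.311  0.21 ]
```

move_arm --plan '[[[-0.55,-0.11,0.19,-0.03,0.26,0.04,0.2],[-0.55,-0.11,0.19,-0.03,0.26,0.04,0.2],[-0.55,-0.11,0.19,-0.03,0.26,0.04,0.2],[-0.55,-0.11,0.19,-0.03,0.26,0.04,0.2],[-0.55,-0.11,0.19,-0.03,0.26,0.04,0.2],[0,0,0,0,0,0,0.2],[0,0,0,0,0,0,0.2],[0,0,0,0,0,0,0.2],[0,0,0,0,0,0,0.2],[0,0,0,0,0,0,0.2]]]'

```text
clock: 4.2
position: [0.532, -0.1733, 0.081]
tool_rot: [-3.141, -0.869, 1.396]
force: [0.4, -0.6, 0.3]
grip_width: 0.0512
finger_force: 0.0
```

Run:
```python
from h import *
s=observe();f=grab_frame('wrist');w=cam(f,s)
print(tw([.546,-.097,.016],lean(79.8,50)))
im=f['color'][:,:,::-1].copy()
h=cv2.cvtColor(f['color'],cv2.COLOR_RGB2HSV)
C=np.array([.5584,-.028,0]);u=np.array([.177,.984,0]);
for P in [C-.09*u+[0,0,.028],C+[0,0,.052],C-.055*u+[0,0,.028],s['position']]:
    p=proj(w,P);cv2.drawMarker(im,tuple(int(x) for x in p),(0,0,255),0,12)
cv2.imwrite('pics/w2.png',im)
```

```text
[ 0.02   0.022  5.059 -0.027  0.036  0.018]
```

View pics/w2.png

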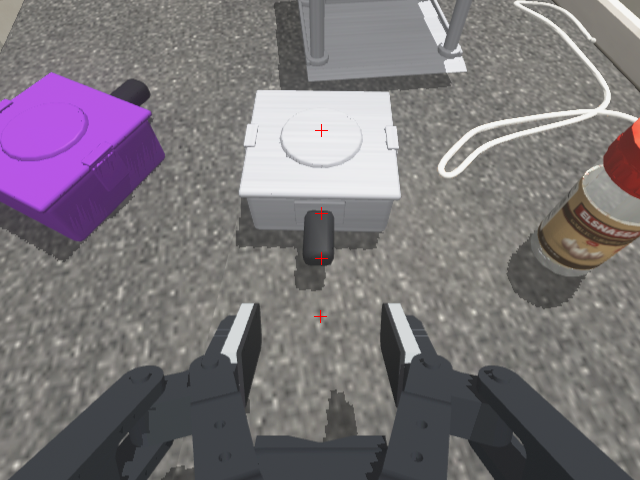

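The handle at (319,238), its end at (320,260) and the boss at (321,135) match the predicted marks. I'll advance and close.

move_arm --plan '[[[0,0,0.84,0,0,0,0.2],[0,0,0.84,0,0,0,0.2],[0,0,0.84,0,0,0,0.2],[0,0,0.84,0,0,0,0.2],[0,0,0.84,0,0,0,0.2],[0,0,0.84,0,0,0,0.2],[0,0,0,0,0,0,0.2],[0,0,0,0,0,0,-0.3],[0,0,0,0,0,0,-1],[0,0,0,0,0,0,-1]]]' --grip_force 60

```text
clock: 5.25
position: [0.5453, -0.0988, 0.0159]
tool_rot: [-3.141, -0.869, 1.394]
force: [-1.5, -3.6, 5.7]
grip_width: 0.0191
finger_force: 59.1
```

move_arm --plan '[[[0,0,0,0,0,0,-1],[0,0,0,0,0,0,-1],[0,0,0,0,0,0,-1],[0,0,0,0,0,0,-1],[0,0,0,0,0,0,-1],[0,0,0,0,0,0,-1],[0,0,0,0,0,0,-1],[0,0,0,0,0,0,-1],[0,0,0,0,0,0,-1],[0,0,0,0,0,0,-1]]]'

```text
clock: 6.25
position: [0.5452, -0.0988, 0.0159]
tool_rot: [-3.141, -0.869, 1.394]
force: [-2.7, -3.4, 7.5]
grip_width: 0.0189
finger_force: 59.4
```

Run:
```python
from h import *
s=observe();print(s['position'],s['tool_rot'])
y0,yp=79.8,86.2
U=lambda y:np.array([np.cos(np.radians(y)),np.sin(np.radians(y)),0])
C0=np.array([.5584,-.028,0]);B=np.array([.656,.1845,0])
# TCP offset in mould frame, kept by rigid grasp
off=R.from_euler('z',-y0,degrees=True).apply(s['position']-C0);print('off',off)
def tcp(C,y):return C+R.from_euler('z',y,degrees=True).apply(off)
A=B-.125*U(yp)
p1=tcp(A,yp)+[0,0,.003];p2=tcp(B,yp)+[0,0,.004]
print(A,p1,p2);R1=lean(yp,50)
print('t1',tw(p1,R1));print('t2',tw(p2,R1,p1,R1))
```

```text
[ 0.545 -0.099  0.016] [-3.141 -0.869  1.394]
off [-0.072  0.     0.016]
[0.648 0.06  0.   ] [ 0.643 -0.012  0.019] [0.651 0.113 0.02 ]
t1 [ 3.27   4.306  3.648  0.801  0.038 -0.677]
t2 [ 4.056 -0.     4.756 -0.     0.     0.   ]
```

move_arm --plan '[[[0.33,0.43,0.36,0.08,0,-0.07,-1],[0.33,0.43,0.36,0.08,0,-0.07,-1],[0.33,0.43,0.36,0.08,0,-0.07,-1],[0.33,0.43,0.36,0.08,0,-0.07,-1],[0.33,0.43,0.36,0.08,0,-0.07,-1],[0.33,0.43,0.36,0.08,0,-0.07,-1],[0.33,0.43,0.36,0.08,0,-0.07,-1],[0.33,0.43,0.36,0.08,0,-0.07,-1],[0.33,0.43,0.36,0.08,0,-0.07,-1],[0.33,0.43,0.36,0.08,0,-0.07,-1]]]'

```text
clock: 7.25
position: [0.6432, -0.0109, 0.0193]
tool_rot: [3.14, -0.869, 1.509]
force: [-3.2, -3.0, -4.2]
grip_width: 0.0189
finger_force: 59.4
```

Run:
```python
from h import *
print(observe()['qpos'],tw([.643,-.012,.019],lean(86.2,50)),tw([.651,.113,.020],lean(86.2,50)))
s=observe();f=grab_frame('wrist');w=cam(f,s)
im=f['color'][:,:,::-1].copy()
u=np.array([np.cos(np.radians(86.2)),np.sin(np.radians(86.2)),0]);v=np.array([-u[1],u[0],0]);B=np.array([.656,.1845,0])
for a,b,z in[(-.058,.07,.05),(-.058,-.07,.05),(-.074,.082,.003),(-.074,-.082,.003),(-.09,.085,.1),(-.09,-.085,.1)]:
    p=proj(w,B+a*u+b*v+[0,0,z]);cv2.drawMarker(im,tuple(int(x) for x in p),(0,0,255),0,12)
cv2.imwrite('pics/w3.png',im)
```

```text
[ 0.518  1.058 -0.341  1.538 -0.685  0.947  0.762] [-0.046 -0.004 -0.031 -0.021  0.031  0.027] [ 4.026 -0.008  4.727 -0.021  0.031  0.027]
```

View pics/w3.png

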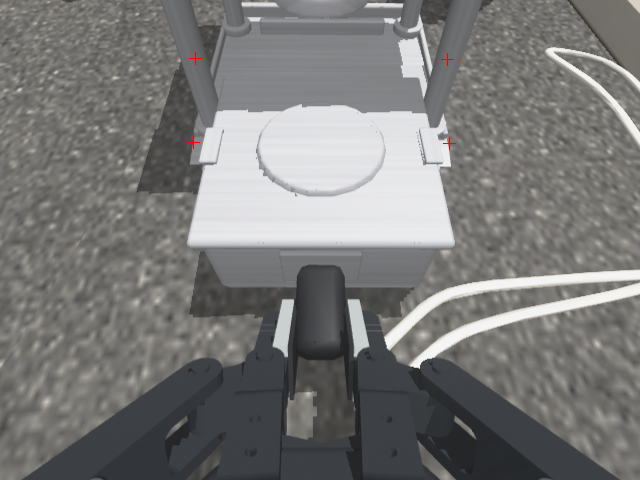

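The mould sits centred between the posts: its midline is at column 321 and the posts' midline is at about 322. I'll slide it in.

move_arm --plan '[[[0.4,0,0.47,0,0,0,-1],[0.4,0,0.47,0,0,0,-1],[0.4,0,0.47,0,0,0,-1],[0.4,0,0.47,0,0,0,-1],[0.4,0,0.47,0,0,0,-1],[0.4,0,0.47,0,0,0,-1],[0.4,0,0.47,0,0,0,-1],[0.4,0,0.47,0,0,0,-1],[0.4,0,0.47,0,0,0,-1],[0.2,0,0.24,0,0,0,-1]]]'

```text
clock: 8.3
position: [0.6498, 0.1073, 0.0198]
tool_rot: [3.141, -0.87, 1.509]
force: [-0.0, -1.9, -4.1]
grip_width: 0.019
finger_force: 59.3
```

Run:
```python
from h import *
print(tw([.651,.113,.020],lean(86.2,50)))
s=observe();f=grab_frame('wrist');w=cam(f,s)
im=f['color'][:,:,::-1].copy()
f2=grab_frame('side')['color'][:,:,::-1]
cv2.imwrite('pics/w4.png',np.hstack([cv2.resize(im,(400,300)),cv2.resize(f2[220:340,210:370],(400,300))]))
```

```text
[ 0.191  0.043  0.215 -0.023  0.024  0.028]
```

View pics/w4.png

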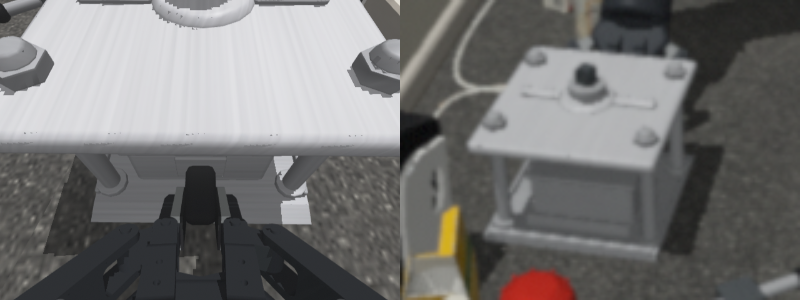

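Only the handle now shows below the plate's front edge, and the gripper clears the plate. I'll ease the mould up to the stop.

move_arm --plan '[[[0.05,0,0.058,0,0,0,-1],[0.05,0,0.058,0,0,0,-1],[0.05,0,0.058,0,0,0,-1],[0.05,0,0.058,0,0,0,-1],[0,0,0,0,0,0,-1],[0,0,0,0,0,0,-1],[0,0,0,0,0,0,-1],[0,0,0,0,0,0,-1],[0,0,0,0,0,0,-1],[0,0,0,0,0,0,-1]]]'

```text
clock: 9.4
position: [0.6504, 0.1116, 0.0197]
tool_rot: [3.14, -0.869, 1.508]
force: [1.3, 0.3, -4.6]
grip_width: 0.0189
finger_force: 59.0
```

move_arm --plan '[[[0.025,0,0.03,0,0,0,-1],[0,0,0,0,0,0,-1],[0.025,0,0.03,0,0,0,-1],[0,0,0,0,0,0,-1],[0,0,0,0,0,0,-1],[0,0,0,0,0,0,-1],[0,0,0,0,0,0,-1],[0,0,0,0,0,0,-1],[0,0,0,0,0,0,-1],[0,0,0,0,0,0,-1]]]'

```text
clock: 10.4
position: [0.6504, 0.1132, 0.0197]
tool_rot: [3.14, -0.869, 1.508]
force: [-0.1, -1.3, -4.6]
grip_width: 0.019
finger_force: 59.3
```

move_arm --plan '[[[-0.03,0,0.026,0,0,0,-1],[0.025,0,0.03,0,0,0,-1],[0,0,0,0,0,0,-1],[0.025,0,0.03,0,0,0,-1],[0,0,0,0,0,0,-1],[0,0,0,0,0,0,-1],[0,0,0,0,0,0,-1],[0,0,0,0,0,0,-1],[0,0,0,0,0,0,-1],[0,0,0,0,0,0,-1]]]'

```text
clock: 11.4
position: [0.6507, 0.1146, 0.019]
tool_rot: [3.14, -0.869, 1.508]
force: [1.4, -4.0, 0.8]
grip_width: 0.0191
finger_force: 59.8
```

move_arm --plan '[[[0.025,0,0.03,0,0,0,-1],[0,0,0,0,0,0,-1],[0.025,0,0.03,0,0,0,-1],[0,0,0,0,0,0,-1],[0,0,0,0,0,0,-1],[0,0,0,0,0,0,-1],[0,0,0,0,0,0,-1],[0,0,0,0,0,0,-1],[0,0,0,0,0,0,-1],[0,0,0,0,0,0,-1]]]'

```text
clock: 12.4
position: [0.6508, 0.1151, 0.019]
tool_rot: [3.14, -0.869, 1.508]
force: [-3.8, -12.7, 7.2]
grip_width: 0.0186
finger_force: 61.3
```

Contact with the stop gives 12.7 N. I'll release and back out along the tool axis.

move_arm --plan '[[[-0.02,0,-0.025,0,0,0,-1],[0,0,0,0,0,0,0.1],[0,0,0,0,0,0,0.1],[0,0,0,0,0,0,0.1],[0,0,0,0,0,0,0.1],[0,0,-0.5,0,0,0,0.1],[0,0,-1,0,0,0,0.1],[0,0,-1,0,0,0,0.1],[0,0,-1,0,0,0,0.1],[0,0,-1,0,0,0,0.1]]]'

```text
clock: 13.4
position: [0.6461, 0.0458, 0.078]
tool_rot: [3.14, -0.869, 1.508]
force: [-0.6, 0.0, 0.6]
grip_width: 0.047
finger_force: 0.0
```

Run:
```python
from h import *
s=observe();f=grab_frame('wrist');cv2.imwrite('pics/w5.png',f['color'][:,:,::-1])
# T-handle axis from balls, hub top centre
print(tw([.60,.12,.36],lean(90,0)),s['qpos'])
```

```text
[  9.637  -2.322 -11.503   0.306  -8.277  -0.584] [ 0.46   0.951 -0.374  1.604 -0.725  0.918  0.688]
```

View pics/w5.png

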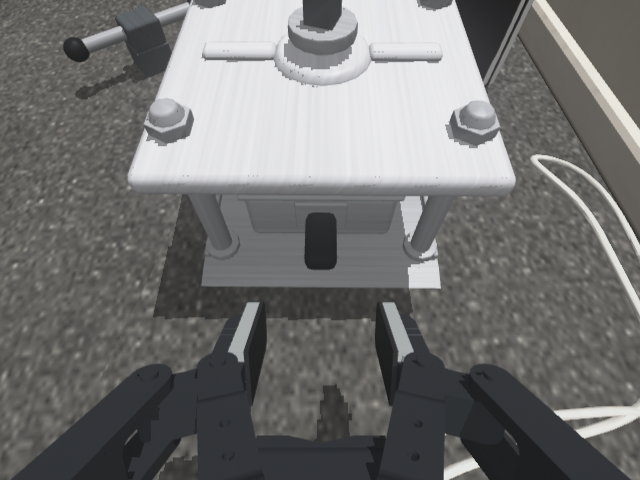

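The mould stands home and square: its handle is at (320,240), centred on the base midline at column 321. Next I'll rise and go to the T-handle.

move_arm --plan '[[[0.83,-0.2,-1,0.03,-0.72,-0.05,0.1],[0.83,-0.2,-1,0.03,-0.72,-0.05,0.1],[0.83,-0.2,-1,0.03,-0.72,-0.05,0.1],[0.83,-0.2,-1,0.03,-0.72,-0.05,0.4],[0.83,-0.2,-1,0.03,-0.72,-0.05,0.4],[0.83,-0.2,-1,0.03,-0.72,-0.05,0.4],[0.83,-0.2,-1,0.03,-0.72,-0.05,0.4],[0.83,-0.2,-1,0.03,-0.72,-0.05,0.4],[0.83,-0.2,-1,0.03,-0.72,-0.05,0.4],[0.83,-0.2,-1,0.03,-0.72,-0.05,0.4]]]'

```text
clock: 14.45
position: [0.6057, 0.0895, 0.3292]
tool_rot: [-3.141, -0.112, 1.565]
force: [0.3, -0.6, -0.6]
grip_width: 0.0598
finger_force: 0.0
```

Run:
```python
from h import *
print(tw([.495,.32,.27],lean(60,0)))
```

```text
[ 9.607 -8.419  3.549 -0.283 -1.044  4.944]
```

move_arm --plan '[[[0.96,-0.84,0.35,-0.03,-0.1,0.49,0.4],[0.96,-0.84,0.35,-0.03,-0.1,0.49,0.4],[0.96,-0.84,0.35,-0.03,-0.1,0.49,0.4],[0.96,-0.84,0.35,-0.03,-0.1,0.49,0.4],[0.96,-0.84,0.35,-0.03,-0.1,0.49,0.4],[0.96,-0.84,0.35,-0.03,-0.1,0.49,0.4],[0.96,-0.84,0.35,-0.03,-0.1,0.49,0.4],[0.96,-0.84,0.35,-0.03,-0.1,0.49,0.4],[0.96,-0.84,0.35,-0.03,-0.1,0.49,0.4],[0.96,-0.84,0.35,-0.03,-0.1,0.49,0.4]]]'

```text
clock: 15.45
position: [0.4884, 0.318, 0.2716]
tool_rot: [-3.14, -0.007, 1.05]
force: [0.3, -0.6, -0.4]
grip_width: 0.0594
finger_force: 0.0
```

move_arm --plan '[[[0,0,0,0,0,0,0.4],[0,0,0,0,0,0,0.4],[0,0,0,0,0,0,0.4],[0,0,0,0,0,0,0.4],[0,0,0,0,0,0,0.4],[0,0,0,0,0,0,0.4],[0,0,0,0,0,0,0.4],[0,0,0,0,0,0,0.4],[0,0,0,0,0,0,0.4],[0,0,0,0,0,0,0.4]]]'

```text
clock: 16.45
position: [0.489, 0.3172, 0.2714]
tool_rot: [-3.14, -0.007, 1.053]
force: [0.8, 0.3, -0.1]
grip_width: 0.0599
finger_force: 0.0
```

Run:
```python
from h import *
import pickle
s=observe();f=grab_frame('wrist');pickle.dump((f,s),open('pics/t.pkl','wb'));w=cam(f,s)
print(s['position'],s['tool_rot'],'exp hub',proj(w,[.495,.354,.048]),'balls',proj(w,[.544,.387,.038]),proj(w,[.4416,.3224,.038]),'press sq',proj(w,[.6555,.185,.145]))
g=cv2.cvtColor(f['color'],cv2.COLOR_RGB2GRAY);im=f['color']
u,v=proj(w,[.495,.354,.048]).astype(int);print('hub px',im[v-4:v+5:4,u-4:u+5:4].reshape(-1,3).tolist())
m=(cv2.medianBlur(g,7)<40).astype(np.uint8);m[330:]=0
k,l,st,c=cv2.connectedComponentsWithStats(m)
print([(c[i].round(1).tolist(),st[i].tolist()) for i in range(1,k) if 80<st[i,4]])
```

```text
[0.489 0.317 0.271] [-3.14  -0.007  1.053] exp hub [307.526 170.169] balls [334.796 112.835] [278.992 221.012] press sq [589.275 273.409]
hub px [[102, 107, 110], [99, 103, 107], [100, 105, 109], [102, 106, 110], [101, 105, 107], [102, 107, 110], [97, 103, 106], [101, 108, 110], [101, 106, 109]]
[([69.5, 18.0], [48, 0, 45, 41, 894]), ([164.4, 10.8], [120, 0, 93, 29, 1708]), ([113.1, 27.0], [92, 11, 33, 34, 349]), ([627.2, 44.9], [613, 35, 27, 23, 481]), ([242.9, 320.0], [233, 306, 17, 24, 260]), ([397.7, 320.5], [392, 308, 16, 22, 232])]
```

Run:
```python
from h import *
import pickle
f,s=pickle.load(open('pics/t.pkl','rb'));w=cam(f,s)
im=cv2.medianBlur(f['color'],5).astype(int);x0,y0=200,60
roi=im[60:280,200:430];g=roi.mean(2)
m=((roi[...,2]-roi[...,0]>=4)&(g>88)&(g<122)).astype(np.uint8)
m=cv2.morphologyEx(m,cv2.MORPH_OPEN,np.ones((5,5)))
k,l,st,c=cv2.connectedComponentsWithStats(m)
for i in range(1,k):
    if st[i,4]>200:
        cn=max(cv2.findContours((l==i).astype(np.uint8),0,2)[0],key=cv2.contourArea)
        r=cv2.minAreaRect(cn);b=cv2.boxPoints(r)+[x0,y0];P=np.array([onz(w,*p,.048)[:2] for p in b])
        e=P[1]-P[0];e2=P[2]-P[1];print('hub',st[i],P.mean(0),np.linalg.norm(e),np.linalg.norm(e2),np.degrees(np.arctan2(e[1],e[0])),np.degrees(np.arctan2(e2[1],e2[0])))
m=(g>150).astype(np.uint8);k,l,st,c=cv2.connectedComponentsWithStats(m)
pts=[]
for i in range(1,k):
    if st[i,4]>100:
        q=np.argwhere(l==i)[:,::-1]+[x0,y0];a=cv2.fitLine(q.astype(np.float32),cv2.DIST_L2,0,.01,.01).ravel();print('bar',c[i]+[x0,y0],st[i],onz(w,*(c[i]+[x0,y0]),.038),a);pts.append(onz(w,*(c[i]+[x0,y0]),.04))
if len(pts)>1:
    d=pts[0]-pts[1];print(np.degrees(np.arctan2(d[1],d[0])),(pts[0]+pts[1])/2)
# print coarse gray around balls
for p in[(335,113),(279,221)]:print(g[p[1]-60-16:p[1]-60+17:4,p[0]-200-16:p[0]-200+17:4].astype(int))
```

```text
hub [ 88  89  37  37 948] [0.496 0.357] 0.032232940258471066 0.030685086237034035 32.26771343614353 -55.66305070980676
bar [321.493 134.756] [110  57  23  37 357] [0.523 0.376 0.038] [  0.428  -0.904 321.493 134.756]
bar [291.624 197.691] [ 82 122  20  32 298] [0.466 0.337 0.038] [  0.431  -0.902 291.624 197.691]
bar [422.434 193.233] [214 125  16  16 159] [0.584 0.275 0.038] [  0.826  -0.564 422.434 193.233]
34.1158534630919 [0.495 0.357 0.04 ]
[[104 106  99  90  90  86  91 105 105]
 [103 104  77  48  49  51  92  97 101]
 [108  88  45  50  59  49  60  85  96]
 [ 94  84  45  52  66  50  47  85  98]
 [ 90  77  43  47  48  45  49  86  93]
 [ 79  74 171  63  43  42  93  87  96]
 [ 82 158 197 180  84  88  89  97  97]
 [ 93 184 197 158  69  96  97  94  89]
 [152 195 181 105  93 111 101  89  94]]
[[106  88  85  95  96 144 191 178  95]
 [109  97 103 101  90 182 192 155  99]
 [103 103  98  54  49 137 168 100 108]
 [ 88  98 102  46  52  56  49  85  97]
 [ 94  92  95  45  51  53  47  59 103]
 [ 94  92  98  47  45  47  45 103  99]
 [ 98  98 104 102  93  92  95 100  94]
 [102 105 111  94  96  96  95  99 101]
 [103 104  96  88  98 105  97 100  98]]
```

Run:
```python
from h import *
print(tw([.6255,.133,.2],lean(64,0)))
```

```text
[-4.971 10.34   3.545 -0.017 -0.068 -0.614]
```

move_arm --plan '[[[-0.55,1,0.1,0,0,-0.07,0.4],[-0.55,1,0.1,0,0,-0.07,0.4],[-0.55,1,0.1,0,0,-0.07,0.4],[-0.55,1,0.1,0,0,-0.07,0.4],[-0.55,1,0.1,0,0,-0.07,0.4],[-0.55,1,0.1,0,0,-0.07,0.4],[-0.55,1,0.5,0,0,-0.07,0.4],[-0.55,1,0.9,0,0,-0.07,0.4],[-0.55,1,0.9,0,0,-0.07,0.4],[0,0.3,0.5,0,0,0,0.4]]]'

```text
clock: 17.5
position: [0.6076, 0.1403, 0.201]
tool_rot: [-3.14, -0.005, 1.116]
force: [-0.6, 0.6, -0.1]
grip_width: 0.0597
finger_force: 0.0
```

Run:
```python
from h import *
import time,pickle
grab_frame('wrist');grab_frame('wrist');grab_frame('wrist')
s=observe();f=grab_frame('wrist');pickle.dump((f,s),open('pics/sq.pkl','wb'));w=cam(f,s)
print(s['position'],s['tool_rot'],np.abs(s['qd']).max())
u,v=proj(w,[.6555,.185,.14]).astype(int);print(u,v)
im=f['color'];c=im[max(v-60,0):v+60,u-80:u+80]
print(c.mean(2)[::8,::8].astype(int))
cv2.imwrite('pics/sq.png',cv2.resize(c[:,:,::-1],(800,int(800*c.shape[0]/c.shape[1])),interpolation=cv2.INTER_CUBIC));print(max(v-60,0),u-80)
```

```text
[0.607 0.144 0.202] [-3.139 -0.007  1.119] 0.027530201470463977
368 164
[[229 229 229 229 228 229 231 233 233 234 234 233 234 234 235 232 229 228
  234 232]
 [231 230 227 230 231 233 229 230 231 230 233 234 233 235 232 233 230 231
  232 231]
 [226 231 228 228 233 228 230 228 206 217 211 216 213 232 233 232 231 233
  232 230]
 [225 227 229 229 228 229 179 220 232 236 234 234 232 215 233 234 231 192
  225 237]
 [227 228 230 226 231 228 218 234 214 210 216 213 223 234 205 214 235 237
  233 228]
 [227 225 227 229 228 188 229 133 204 205 205 204 203 191 226 220 230 222
  183 230]
 [228 228 230 229 227 215 227 200 202 150 122 102 172 206 227 155 137 231
  231 231]
 [224 225 225 229 224 223 132 195 117  84 104 107  79 190 228 201 230 230
  226 225]
 [224 227 226 227 226 219 118 197 118  75 108 107  76 191 222 207 230 229
  228 228]
 [226 225 201 217 234 187 138 197 118  74 106 108  75 191 208 230 231 231
  231 231]
 [188 228 233 231 227 159 224 155 166 167 166 169 189 218 177 230 232 230
  229 225]
 [230 228 220 171 228 227 141 187 138 186 185 182 218 157 227 229 231 230
  228 227]
 [169 146 221 222 224 227 226 132 174 197 199 168 228 228 228 227 229 230
  230 229]
 [225 224 223 227 226 227 227 227 226 221 227 222 223 226 231 229 229 230
  230 229]
 [224 220 227 223 225 226 226 226 228 226 228 227 227 226 228 225 227 230
  229 225]]
104 288
```

View pics/sq.png

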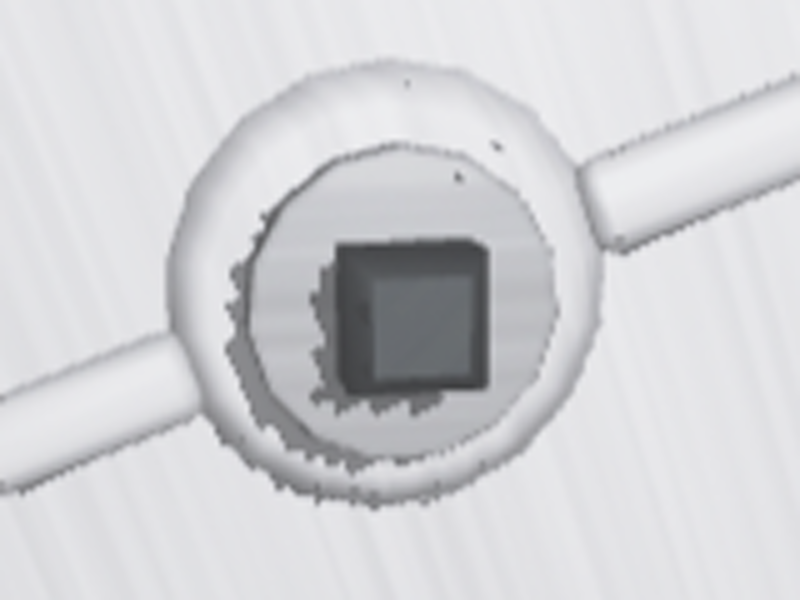

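The square end's flats line up with the image axes to about 2°. The top face centre is at (372,169) and the shoulder centre at (368,165) in full-image pixels.

Run:
```python
from h import *
import pickle
f,s=pickle.load(open('pics/sq.pkl','rb'));w=cam(f,s)
for z in(.118,.122,.126,.130,.134):print(z,onz(w,368.3,164.7,z)[:2],onz(w,372.2,169.2,z+.018)[:2])
im=cv2.cvtColor(f['color'],cv2.COLOR_RGB2GRAY)[104:224,288:448]
m=(im<92).astype(np.uint8);m2=((im<130)).astype(np.uint8)
m2=cv2.morphologyEx(m2,cv2.MORPH_OPEN,np.ones((3,3)))
cs=max(cv2.findContours(m2,0,2)[0],key=cv2.contourArea);print(cv2.minAreaRect(cs))
m3=((im>95)&(im<116)).astype(np.uint8);m3=cv2.morphologyEx(m3,cv2.MORPH_OPEN,np.ones((5,5)));cs=max(cv2.findContours(m3,0,2)[0],key=cv2.contourArea);print(cv2.minAreaRect(cs))
Ro=lean(34,0);print(Ro.as_matrix());t=[.496,.357,.018]
print(tw([.496,.357,.10],Ro))
```

```text
0.118 [0.657 0.181] [0.657 0.181]
0.122 [0.656 0.182] [0.656 0.182]
0.126 [0.656 0.183] [0.656 0.182]
0.13 [0.656 0.183] [0.656 0.183]
0.134 [0.656 0.184] [0.655 0.184]
((80.0, 64.5), (33.0, 34.0), 90.0)
((84.0, 64.5), (19.0, 18.0), 90.0)
[[ 0.829  0.559  0.   ]
 [ 0.559 -0.829 -0.   ]
 [ 0.     0.    -1.   ]]
[  4.445 -11.272   5.167  -0.037  -0.066   5.023]
```

move_arm --plan '[[[0.44,-1,0.1,0,0,0.5,0.4],[0.44,-1,0.1,0,0,0.5,0.4],[0.44,-1,0.1,0,0,0.5,0.4],[0.44,-1,0.1,0,0,0.5,0.4],[0.44,-1,0.1,0,0,0.5,0.4],[0.44,-1,0.5,0,0,0.5,0.4],[0.44,-1,0.5,0,0,0.5,0.4],[0.44,-1,0.5,0,0,0.5,0.4],[0.44,-1,0.5,0,0,0.5,0.4],[0.44,-1,0.5,0,0,0.5,0.4]]]'

```text
clock: 18.7
position: [0.5086, 0.3387, 0.1445]
tool_rot: [-3.136, -0.007, 0.594]
force: [0.1, -0.2, 0.5]
grip_width: 0.0596
finger_force: 0.0
```

Run:
```python
from h import *
grab_frame('wrist');grab_frame('wrist');grab_frame('wrist')
print(tw([.496,.357,.07],lean(34,0)))
s=observe();f=grab_frame('wrist');w=cam(f,s);print(s['position'],s['tool_rot'])
# re-measure bars
im=cv2.medianBlur(f['color'],5);P=[]
for P0 in([.523,.376,.038],[.466,.337,.038]):
    u,v=proj(w,P0).astype(int);print(u,v)
    g=im[max(v-25,0):v+25,u-25:u+25].mean(2);q=np.argwhere(g>150)
    if len(q)>50:
        c=q.mean(0)[::-1]+[u-25,max(v-25,0)];P.append(onz(w,*c,.042));print(len(q),c,P[-1])
if len(P)==2:d=P[0]-P[1];print(np.degrees(np.arctan2(d[1],d[0])))
```

```text
[ 0.001 -1.082  3.698 -0.056 -0.054  0.051]
[0.508 0.339 0.144] [-3.136 -0.006  0.599]
287 194
703 [288.27  193.659] [0.525 0.376 0.042]
290 287
294 [290.265 279.259] [0.473 0.342 0.042]
34.115390059116955
```

move_arm --plan '[[[0,-0.36,0.6,-0.02,-0.02,0.02,0.4],[0,-0.36,0.6,-0.02,-0.02,0.02,0.4],[0,-0.36,0.6,-0.02,-0.02,0.02,0.4],[0,0,0.75,0,0,0,0.4],[0,0,0.75,0,0,0,0.4],[0,0,0.75,0,0,0,0.4],[0,0,0.75,0,0,0,0.4],[0,0,0.75,0,0,0,0.4],[0,0,0.75,0,0,0,0.4],[0,0,0,0,0,0,0.4]]]'

```text
clock: 19.9
position: [0.4966, 0.3536, 0.0154]
tool_rot: [3.14, 0.004, 0.589]
force: [-0.5, -0.1, 0.2]
grip_width: 0.0602
finger_force: 0.0
```

Run:
```python
from h import *
print(tw([.496,.357,.017],lean(34,0)),observe()['qpos'])
```

```text
[ 0.07  -0.159 -0.078  0.015  0.035 -0.045] [-0.797  0.795  0.119  1.773 -0.151  0.587 -1.569]
```

move_arm --plan '[[[0.07,-0.16,-0.08,0.01,0.03,-0.04,0.4],[0,0,0,0,0,0,-1],[0,0,0,0,0,0,-1],[0,0,0,0,0,0,-1],[0,0,0,0,0,0,-1],[0,0,0,0,0,0,-1],[0,0,0,0,0,0,-1],[0,0,0,0,0,0,-1],[0,0,0,0,0,0,-1],[0,0,0,0,0,0,-1]]]' --grip_force 70

```text
clock: 20.9
position: [0.4972, 0.3582, 0.0203]
tool_rot: [-3.142, -0.004, 0.593]
force: [-1.5, -0.6, 7.7]
grip_width: 0.0308
finger_force: 69.4
```

move_arm --plan '[[[0,0,-0.5,0,0,0,-1],[0,0,-1,0,0,0,-1],[0,0,-1,0,0,0,-1],[0,0,-1,0,0,0,-1],[0,0,-1,0,0,0,-1],[0,0,-1,0,0,0,-1],[0,0,-1,0,0,0,-1],[0,0,-1,0,0,0,-1],[0,0,-1,0,0,0,-1],[0,0,-0.5,0,0,0,-1]]]'

```text
clock: 21.9
position: [0.4969, 0.3577, 0.2017]
tool_rot: [-3.142, -0.005, 0.593]
force: [0.5, -1.0, -3.1]
grip_width: 0.031
finger_force: 69.6
```

Run:
```python
from h import *
import pickle
s=observe();f=grab_frame('side');pickle.dump((f,s),open('pics/s1.pkl','wb'));f=grab_frame('scene');pickle.dump((f,s),open('pics/sc1.pkl','wb'))
print(tw([.656,.183,.19],lean(65,0)))
f=grab_frame('wrist');w=cam(f,s);pickle.dump((f,s),open('pics/wh.pkl','wb'));g=cv2.medianBlur(f['color'],3).mean(2).astype(int)
# where is held bar in the image: print profile
for r in range(200,330,12):
    print(r,g[r,280:361:8])
```

```text
[-1.497 11.87   0.539  0.011 -0.044 -5.172]
200 [ 84  99  44  49  53  63  53  48  43  90 112]
212 [100  95  92  45  48  48  48  45  60 101  93]
224 [ 90  92 106 117 187 200 180 125  91  91  94]
236 [102 116  95 111 186 202 180 123  92  98 102]
248 [102 102 107 129 186 202 179 120 100  99  94]
260 [106  98  93 104 186 201 179 116  95  90 104]
272 [ 63  68  63  80 186 201 179 113  64  67  86]
284 [ 72  64  64  77 185 202 178 108  64  64  61]
296 [ 67 102  94 104 186 202 178 112  94  95  69]
308 [ 42  61  61  71 185 201 178  89  62  62  47]
320 [58 67 67 68 68 74 68 68 68 67 60]
```

Run:
```python
from h import *
import pickle
f,s=pickle.load(open('pics/wh.pkl','rb'));w=cam(f,s)
g=cv2.medianBlur(f['color'],5).mean(2)
m=(g<72).astype(np.uint8);m[:170]=0;m[222:]=0;m[:,:285]=0;m[:,358:]=0
k,l,st,c=cv2.connectedComponentsWithStats(cv2.morphologyEx(m,cv2.MORPH_OPEN,np.ones((5,5))))
i=1+np.argmax(st[1:,4]);print(st[i],c[i])
Ro=R.from_euler('xyz',s['tool_rot'])
for z in(.038,):
    P=onz(w,*c[i],s['position'][2]-.0203+z);print('ball in tool',Ro.inv().apply(P-s['position']))
print('row of hub edge',[int(g[r,321]) for r in range(306,322,2)])
for r in(312,316):
    P=onz(w,321,r,s['position'][2]-.0203+.048);print(Ro.inv().apply(P-s['position']))
# side/scene check of ball heights
```

```text
[ 292  170   58   52 2494] [320.29  195.182]
ball in tool [ 0.057  0.    -0.017]
row of hub edge [202, 201, 201, 201, 202, 200, 153, 80]
[ 0.018  0.001 -0.028]
[ 0.017  0.001 -0.028]
```

move_arm --plan '[[[-0.5,0.9,0,0,0,-0.47,-1],[-0.5,0.9,0,0,0,-0.47,-1],[-0.5,0.9,0,0,0,-0.47,-1],[-0.5,0.9,0,0,0,-0.47,-1],[-0.2,1,0,0,0,-0.47,-1],[0,1,0,0,0,-0.47,-1],[0,1,0,0,0,-0.47,-1],[0.1,1,0,0,0,-0.47,-1],[0.2,1,0,0,0,-0.47,-1],[0.3,1,0,0,0,-0.47,-1]]]'

```text
clock: 23.05
position: [0.608, 0.2095, 0.1981]
tool_rot: [3.141, -0.0, 1.087]
force: [0.4, 0.3, -1.7]
grip_width: 0.0309
finger_force: 69.6
```

Run:
```python
from h import *
print(tw([.656,.183,.185],lean(65,0)))
```

```text
[-0.122  2.741  0.654  0.001 -0.004 -0.456]
```

move_arm --plan '[[[-0.03,0.55,0,0,0,-0.09,-1],[-0.03,0.55,0,0,0,-0.09,-1],[-0.03,0.55,0,0,0,-0.09,-1],[-0.03,0.55,0,0,0,-0.09,-1],[0,0.54,0,0,0,-0.09,-1],[0,0,0.65,0,0,0,-1],[0,0,0,0,0,0,-1],[0,0,0,0,0,0,-1],[0,0,0,0,0,0,-1],[0,0,0,0,0,0,-1]]]'

```text
clock: 24.05
position: [0.6556, 0.184, 0.1868]
tool_rot: [3.14, -0.002, 1.133]
force: [-0.0, -0.9, -1.8]
grip_width: 0.0307
finger_force: 69.7
```

Run:
```python
from h import *
import pickle
print(tw([.656,.183,.185],lean(65,0)))
s=observe();np.set_printoptions(precision=4)
print(s['position'],s['force'])
for n in('side','scene'):
    f=grab_frame(n);c=cam(f);pickle.dump((f,s),open(f'pics/{n}2.pkl','wb'))
    print(n,'expected hub bottom centre px',proj(c,s['position']-[0,0,.0203]),'seat',proj(c,[.656,.183,.128]),'px/mm',proj(c,[.657,.183,.128])-proj(c,[.656,.183,.128]),proj(c,[.656,.184,.128])-proj(c,[.656,.183,.128]))
    g=cv2.cvtColor(f['color'],cv2.COLOR_RGB2GRAY).astype(int)
    u,v=proj(c,s['position']-[0,0,.0203]).astype(int)
    print(u-18,v-14);print('\n'.join(' '.join('%3d'%x for x in r) for r in g[v-14:v+28:2,u-18:u+19]))
```

```text
[-0.039  0.04   0.088  0.016 -0.021 -0.018]
[0.6556 0.184  0.1868] [-0.0489 -0.8857 -1.8466]
side expected hub bottom centre px [283.066  239.9446] seat [284.0149 254.2466] px/mm [-0.4247 -0.0248] [-0.0917  0.2238]
265 225
 79  82  84  84  79  73  81 107  98  81  96 121 141 143 130  95  68  66  67  66  85 110 103  71  39  28  25  24  27  47  71  85  85  80  76  76  78
 80  81  81  79  79  83 101 128 138 146 150 149 142 130 115  93  70  59  57  60  82 110 104  77  44  28  27  25  28  40  63  76  78  77  77  78  76
 76  74  76  91 112 129 146 152 150 141 130 115 100  85  73  61  55  56  55  55  79 111 108  81  45  29  27  27  30  43  65  78  81  86  84  80  81
 45  42  54  88 124 143 140 130 116 101  87  75  66  52  45  45  44  52  54  55  76 111 112  87  52  37  41  46  51  59  53  49  48  52  52  50  52
 50  44  33  35  52  83  94  89  81  66  61  58  56  49  49  46  47  51  56  55  69  99 107  94  79  68  59  54  50  53  48  43  45  44  45  42  44
 35  35  28  25  24  45  71  80  79  65  57  58  58  55  50  48  47  49  55  55  51  49  53  59  55  49  46  43  48  60  57  47  46  47  
[... 4769 characters left out ...]
 203 207 215 221 212 107  97 104 105 107 106 105 106 100 100 104 105 105 105 105 103  92 105 105 105 104 106
214 214 214 213 214 214 214 216 218 217 198 212 220 209 132 100 104 103 102 101 100 100 101 103 104 106 106 109 116 117 107  99 106 107 106 104 105
212 214 214 217 220 218 223 215 131 135 208 155 115 122 123 120 124 136 234 239 238 230 135 118 125 111 107 105  99 108 105 105 105 106 106 106 106
215 214 215 210 135  92  94  96  98  96  95 110 110 112 125 176 176 191 195 199 198 188 161 134 155 202 212 215 127 110  93 100 102 106 105 106 105
212 211 210 213 215 207 210 213 215 213 213 221 220 218 217 215 214 212 212 214 214 214 213 214 213 206 172 188 220 228 221 213 113  87 102 105 105
```

In both fixed views the hub sits over the square: the scene columns are 250 and 250, the side columns about 284 and 284.5. I'll descend, watching the force.

move_arm --plan '[[[-0.04,0.04,0.2,0.02,-0.02,-0.02,-1],[0,0,0.2,0,0,0,-1],[0,0,0.2,0,0,0,-1],[0,0,0.2,0,0,0,-1],[0,0,0.2,0,0,0,-1],[0,0,0.1,0,0,0,-1],[0,0,0.1,0,0,0,-1],[0,0,0,0,0,0,-1],[0,0,0,0,0,0,-1],[0,0,0,0,0,0,-1]]]'

```text
clock: 25.15
position: [0.657, 0.1831, 0.164]
tool_rot: [3.14, -0.002, 1.134]
force: [-2.1, -0.3, 15.0]
grip_width: 0.0309
finger_force: 72.6
```

Run:
```python
from h import *
s=observe();print(s['force'],s['moment'],s['position'])
Ro=R.from_euler('xyz',s['tool_rot']);print(Ro.inv().apply(s['force']),Ro.inv().apply(s['moment']))
```

```text
[-2.144 -0.29  15.025] [ 0.146  0.392 -0.012] [0.657 0.183 0.164]
[ -1.141  -1.802 -15.029] [ 0.417 -0.034  0.012]
```

The moment and force both put the contact on the hub's tool -y side, so I'll shift that way.

move_arm --plan '[[[0,0,-0.12,0,0,0,-1],[0,-0.1,0,0,0,0,-1],[0,0,0.05,0,0,0,-1],[0,0,0.05,0,0,0,-1],[0,0,0.05,0,0,0,-1],[0,0,0.05,0,0,0,-1],[0,0,0,0,0,0,-1],[0,0,0,0,0,0,-1],[0,0,0,0,0,0,-1],[0,0,0,0,0,0,-1]]]'

```text
clock: 26.15
position: [0.6554, 0.1841, 0.1629]
tool_rot: [3.14, -0.003, 1.134]
force: [-1.2, -0.0, 24.1]
grip_width: 0.0308
finger_force: 73.7
```

Run:
```python
from h import *
s=observe();Ro=R.from_euler('xyz',s['tool_rot']);print(s['position'],Ro.inv().apply(s['force']),Ro.inv().apply(s['moment']))
```

```text
[0.655 0.184 0.163] [ -0.475  -1.048 -24.148] [0.493 0.085 0.068]
```

move_arm --plan '[[[0,0,-0.2,0,0,0,-1],[0,0,-0.2,0,0,0,-1],[0,0,0,0,0,0,-1],[0,0,0,0,0,0,-1],[0,0,0,0,0,0,-1],[0,0,0,0,0,0,-1],[0,0,0,0,0,0,-1],[0,0,0,0,0,0,-1],[0,0,0,0,0,0,-1],[0,0,0,0,0,0,-1]]]'

```text
clock: 27.15
position: [0.6542, 0.1835, 0.1688]
tool_rot: [-3.141, 0.0, 1.134]
force: [-0.6, 0.4, -2.4]
grip_width: 0.0308
finger_force: 70.1
```

Run:
```python
from h import *
s=observe();Ro=R.from_euler('xyz',s['tool_rot']);print(s['position'],Ro.inv().apply(s['force']),Ro.inv().apply(s['moment']))
tiles=[]
for n,sz in(('side',(48,40)),('scene',(48,40))):
    f=grab_frame(n);c=cam(f);u,v=proj(c,s['position']-[0,0,.02]).astype(int)
    im=f['color'];print(n,u,v)
    # hub corners: mask bluish hub vs; print horizontal extents per row of dark(<92)
    g=im.astype(int).mean(2)
    for r in range(v-14,v+24,2):
        row=g[r,u-22:u+23];print(r,' '.join('%3d'%x for x in row))
```

```text
[0.654 0.183 0.169] [ 0.09  -0.683  2.429] [-0.007  0.005  0.049]
side 284 246
232  78  81  81  83  83  81  81  82  80  74  75  98  98  78  87 119 142 144 132 103  75  67  70  72  85 109 103  77  43  26  23  27  27  30  39  42  43  40  44  41  44  47  62  77  82
234  80  81  81  82  81  82  84  87  88  90  97 117 134 145 149 151 145 136 122 102  73  58  57  57  78 109 107  80  46  28  25  26  25  30  37  43  47  45  42  41  41  47  61  75  80
236  80  80  81  78  76  74  76  80  96 123 149 153 152 145 137 123 108  92  77  62  53  54  55  54  77 110 111  87  51  31  29  25  26  35  45  46  44  45  53  56  61  73  82  84  86
238  88  97  83  61  51  49  58  91 130 146 145 138 124 110  94  80  70  57  46  47  46  51  53  52  70 104 111  89  53  36  34  37  45  61  76  78  78  80  84  83  83  84  82  83  85
240 140 126  82  49  50  47  38  33  53  84 102 101  96  80  65  59  57  54  47  46  46  50  56  53  67  95 106  95  81  73  59  48  60  83  87  88  87  88  87  84  83  84  84  83  83
242 135  86  38  34  37  39  31  26  34  78 134 166 166 129  79  58  56  56  50  45  46  50  55  56  
[... 5284 characters left out ...]
 134 124 123 123 139 211 123 114 124 122 147 240 239 240 232 133 120 124 123 121  99 111 108 103 108 106 106 106 106 107 107 106 106 106 106 107 106
242 216 216 217 218 211 135 107  95  98 100 102  97  97 111 110 110 125 196 190 173 190 195 202 203 191 164 138 151 197 211 118 117  99  98 106 105 105 106 107 107 106 106 105 106 106
244 215 214 215 214 215 215 219 210 211 214 215 215 213 223 223 221 220 217 215 214 213 215 215 216 216 216 216 216 210 175 182 228 222 119 104 105  92 104 106 106 105 107 107 106 106
246 213 212 213 212 213 215 217 218 218 217 216 215 214 213 212 214 216 215 216 214 214 214 213 212 212 212 213 213 213 215 200 177 190 116 106 115 129 130 102 105 106 106 105 104 105
```

move_arm --plan '[[[0,0,-0.5,0,0,0,-1],[0,0,-0.5,0,0,0,-1],[-0.5,0,-0.5,0,0,0,-1],[-0.5,0,-0.5,0,0,0,-1],[-0.5,0,0,0,0,0,-1],[-0.5,0,0,0,0,0,-1],[0,0,0,0,0,0,-1],[0,0,0,0,0,0,-1],[0,0,0,0,0,0,-1],[0,0,0,0,0,0,-1]]]'

```text
clock: 28.25
position: [0.6374, 0.1477, 0.2085]
tool_rot: [-3.141, 0.0, 1.135]
force: [0.5, 0.9, -2.6]
grip_width: 0.031
finger_force: 70.1
```

Run:
```python
from h import *
import pickle
s=observe();f=grab_frame('wrist');pickle.dump((f,s),open('pics/h2.pkl','wb'));w=cam(f,s)
print(s['position'],s['tool_rot'])
g=cv2.medianBlur(f['color'],3).mean(2)
print('pred sq',proj(w,[.656,.183,.1437]),'seat',proj(w,[.656,.183,.1257]))
hb=s['position'][2]-.0203
Ro=R.from_euler('xyz',s['tool_rot'])
def tl(x,y,z):return proj(w,s['position']+Ro.apply([x,y,z]))
print('pred ball',tl(.0605,0,.0203-.038),'hub front bottom',tl(.016,0,.0203),'top',tl(.016,0,-.0277))
for r in range(100,330,6):print(r,' '.join('%3d'%x for x in g[r,260:392:6]))
```

```text
[0.637 0.148 0.209] [-3.141  0.     1.135]
pred sq [324.008 196.546] seat [323.781 190.559]
pred ball [320.204 185.633] hub front bottom [320.226 265.784] top [320.087 318.031]
100 229 228 231 229 228 232 231 232 234 233 233 233 233 234 235 234 234 235 232 235 234 234
106 228 230 230 229 230 229 229 231 233 233 234 233 233 234 234 235 234 232 233 235 234 233
112 228 230 227 229 229 228 233 232 231 233 233 233 233 234 234 235 233 232 234 233 235 233
118 226 228 230 232 229 230 232 230 231 234 233 233 234 233 235 234 234 233 234 230 234 233
124 226 228 230 227 228 229 228 230 231 232 234 233 233 234 235 233 234 233 231 231 234 234
130 224 226 229 228 232 229 228 232 232 230 234 232 233 234 234 234 235 233 231 234 233 234
136 226 227 228 230 229 229 230 230 230 231 234 234 234 234 233 234 234 233 232 234 229 234
142 227 225 229 231 226 230 228 227 231 232 230 233 233 233 234 235 232 233 232 229 229 233
148 228 225 227 227 230 231 228 228 194 206 215 208 211 202 233 234 234 233 231 230 232 232
154 228 227 226 229 230 225 187 208 219 228 229 223 227 227 216 200 233 232 232 230 231 195
160
[... 1964 characters left out ...]
 137 165 180 170 152  62  63  63  65 214 216 216 220 219
292  94 108 115 127  60  60  60  53 135 164 180 170 151  62  59  62  64 125 174 215 219 202
298 106  88  82 126  80  55  55  52 134 164 179 170 150  57  57  58  77 122 118 143  89  88
304 103  98 103  89  51  56  56  56 133 164 179 170 150  58  58  59  59  56 105 104  89  79
310  97 102 102  41  52  55  55  56 132 164 179 170 149  58  58  58  59  45 104 104  88  81
316  41 102 102  39  55  56  56  57  70 161 179 169  91  58  58  59  59  45 103 104  46  46
322  47 102 102  43  70  65  70  70  70  70  71  71  71  71  72  72  72  57 103 103  88  45
328 101 102  98  66  89  89  89  90  90  90  90  90  90  90  90  90  91  80  74 102 102  43
```

move_arm --plan '[[[0,-0.6,0,0,0,0,-1],[0,-0.6,0,0,0,0,-1],[0,-0.6,0,0,0,0,-1],[0,0,0,0,0,0,-1],[0,0,0,0,0,0,-1],[0,0,0,0,0,0,-1],[0,0,0,0,0,0,-1],[0,0,0,0,0,0,-1],[0,0,0,0,0,0,-1],[0,0,0,0,0,0,-1]]]'

```text
clock: 29.3
position: [0.6048, 0.1624, 0.2088]
tool_rot: [-3.141, 0.0, 1.134]
force: [-0.2, 0.5, -2.5]
grip_width: 0.0311
finger_force: 70.1
```

Run:
```python
from h import *
import pickle
s=observe();f=grab_frame('wrist');pickle.dump((f,s),open('pics/h3.pkl','wb'));w=cam(f,s)
print(s['position'],s['tool_rot'])
u,v=proj(w,[.656,.183,.1437]).astype(int);print('pred sq top',u,v)
g=cv2.medianBlur(f['color'],3).mean(2)
x0,y0=u-45,v-45
for r in range(v-45,v+46,5):print(r,' '.join('%3d'%x for x in g[r,x0:u+46:4]))
m=((g[y0:v+46,x0:u+46]>92)&(g[y0:v+46,x0:u+46]<120)).astype(np.uint8);m=cv2.morphologyEx(m,cv2.MORPH_OPEN,np.ones((5,5)))
k,l,st,c=cv2.connectedComponentsWithStats(m)
Ro=R.from_euler('xyz',s['tool_rot'])
for i in range(1,k):
    if st[i,4]>100:
        p=c[i]+[x0,y0];P=onz(w,*p,.1437);print(st[i],p,P,Ro.inv().apply(P-s['position']));q=np.argwhere(l==i)[:,::-1].astype(np.int32);print(cv2.minAreaRect(q))
```

```text
[0.605 0.162 0.209] [-3.141  0.     1.134]
pred sq top 387 195
150 231 228 231 229 191 196 212 223 227 231 226 225 226 225 215 209 232 235 233 233 232 232 231
155 231 226 213 197 216 226 228 228 234 232 232 227 231 232 230 224 215 225 233 231 233 231 231
160 232 202 194 219 231 233 228 227 218 189 161 162 217 230 231 228 227 211 224 231 214 205 220
165 181 186 216 229 231 231 171 155 209 209 209 209 207 206 196 228 229 224 210 195 231 235 235
170 172 207 225 228 186 131 198 198 198 199 198 198 198 198 197 199 225 227 218 174 233 231 228
175 155 218 225 222 105 197 197 197 197 197 197 196 196 195 194 193 192 227 223 168 211 215 191
180  62 193 223 108 193 194 194 193  70  72  73  74  76 104 166 194 194 194 224 206 218 230 231
185  62  61 192 108 187 188 186 112  67  83  84  81  79  76  74 144 190 190 223 193 232 230 232
190  62  60 130 177 194 193 191 102  69  77 105 105 106 105  97 184 185 185 222 186 233 231 231
195  61  60 134 132 191 190 186  66  69  83 104 105 105 105  82 190 188 185 214 187 233 231 230
200  60  59 135 129 190 190 115  63  69  89 104 104 105 105  83 188 188 212 1
[... 201 characters left out ...]
0 232 230
215 207 226 145 180 195 131 130 179 183 183 183 183 182 182 207 179 225 227 230 228 230 228 230
220 226 226 225 221 136 171 195 208 208 214 208 206 197 175 216 226 230 230 228 227 229 228 232
225 225 226 226 226 226 223 203 164 140 162 163 206 224 224 227 226 229 231 226 229 228 230 231
230 226 226 225 225 226 228 227 227 223 228 223 225 222 227 226 226 227 229 227 228 227 229 228
235 225 225 226 225 226 226 225 228 220 229 227 223 221 227 224 226 226 229 230 225 228 227 228
240 223 227 225 225 224 226 227 227 224 225 227 221 224 222 225 226 226 227 230 225 228 227 228
[ 37  37  19  19 324] [387.753 196.324] [0.656 0.183 0.144] [0.04  0.038 0.065]
((46.0, 46.0), (18.0, 18.0), 90.0)
```

Run:
```python
from h import *
import pickle
f,s=pickle.load(open('pics/h3.pkl','rb'));w=cam(f,s);Ro=R.from_euler('xyz',s['tool_rot'])
P=onz(w,387.75,196.3,.1437);d=Ro.inv().apply(P-s['position']);print(P,d*1e3)
# hub bottom front edge & ball in tool frame at nominal heights
for q,z in(((320.3,271),.0203),((321,196),.0203-.038)):
    Q=onz(w,*q,s['position'][2]-z);print(Ro.inv().apply(Q-s['position'])*1e3)
print((d+[.0025,0,0])/.02)
```

```text
[0.656 0.183 0.144] [40.013 38.017 65.029]
[13.342  0.037 20.296]
[ 56.985   0.272 -17.719]
[2.126 1.901 3.251]
```

move_arm --plan '[[[0.53,0.475,0,0,0,0,-1],[0.53,0.475,0,0,0,0,-1],[0.53,0.475,0,0,0,0,-1],[0.53,0.475,0,0,0,0,-1],[0,0,0.6,0,0,0,-1],[0,0,0.6,0,0,0,-1],[0,0,0.6,0,0,0,-1],[0,0,0.2,0,0,0,-1],[0,0,0,0,0,0,-1],[0,0,0,0,0,0,-1]]]'

```text
clock: 30.35
position: [0.6572, 0.1848, 0.1691]
tool_rot: [-3.141, -0.0, 1.134]
force: [0.1, 0.9, -1.8]
grip_width: 0.0312
finger_force: 70.3
```

move_arm --plan '[[[0,0,0.1,0,0,0,-1],[0,0,0.1,0,0,0,-1],[0,0,0.1,0,0,0,-1],[0,0,0.1,0,0,0,-1],[0,0,0,0,0,0,-1],[0,0,0,0,0,0,-1],[0,0,0,0,0,0,-1],[0,0,0,0,0,0,-1],[0,0,0,0,0,0,-1],[0,0,0,0,0,0,-1]]]'

```text
clock: 31.35
position: [0.6571, 0.1849, 0.1608]
tool_rot: [-3.141, 0.0, 1.134]
force: [0.8, 1.1, -2.1]
grip_width: 0.031
finger_force: 70.2
```

No contact at 0.1608, which is below the earlier blocked height, so the hub has gone onto the square. I'll continue down to the shoulder at about 0.146.

move_arm --plan '[[[0,0,0.1,0,0,0,-1],[0,0,0.1,0,0,0,-1],[0,0,0.1,0,0,0,-1],[0,0,0.1,0,0,0,-1],[0,0,0.1,0,0,0,-1],[0,0,0,0,0,0,-1],[0,0,0,0,0,0,-1],[0,0,0,0,0,0,-1],[0,0,0,0,0,0,-1],[0,0,0,0,0,0,-1]]]'

```text
clock: 32.35
position: [0.657, 0.1848, 0.1508]
tool_rot: [-3.141, 0.0, 1.134]
force: [-0.4, 1.0, -2.4]
grip_width: 0.031
finger_force: 70.4
```

move_arm --plan '[[[0,0,0.05,0,0,0,-1],[0,0,0.05,0,0,0,-1],[0,0,0.05,0,0,0,-1],[0,0,0.05,0,0,0,-1],[0,0,0,0,0,0,-1],[0,0,0,0,0,0,-1],[0,0,0,0,0,0,-1],[0,0,0,0,0,0,-1],[0,0,0,0,0,0,-1],[0,0,0,0,0,0,-1]]]'

```text
clock: 33.35
position: [0.6578, 0.1852, 0.1499]
tool_rot: [3.141, -0.002, 1.134]
force: [-11.7, -1.4, 36.1]
grip_width: 0.0313
finger_force: 75.2
```

move_arm --plan '[[[0,0,-0.1,0,0,0,-1],[0,0,0,0,0,0,-0.1],[0,0,0,0,0,0,-0.1],[0,0,0,0,0,0,-0.1],[0,0,0,0,0,0,-0.1],[0,0,0,0,0,0,-0.1],[0,0,0,0,0,0,-0.1],[0,0,0,0,0,0,-0.1],[0,0,0,0,0,0,-0.1],[0,0,0,0,0,0,-0.1]]]'

```text
clock: 34.35
position: [0.6571, 0.1848, 0.1488]
tool_rot: [-3.141, 0.0, 1.134]
force: [0.7, -0.7, -1.0]
grip_width: 0.0381
finger_force: 0.0
```

Run:
```python
from h import *
import pickle
s=observe();f=grab_frame('wrist');pickle.dump((f,s),open('pics/h4.pkl','wb'));w=cam(f,s);Ro=R.from_euler('xyz',s['tool_rot'])
print(s['position'],s['force'],s['grip_width'])
g=cv2.medianBlur(f['color'],3).mean(2)
for z in(.126,.128,.130,.132):
  u=[.423,.906]
  def P(a,h):return proj(w,[.656+a*u[0],.183+a*u[1],z+h])
  print(z,'ball',P(.060,.038),'front bottom',P(.016,0),'front top',P(.016,.0465))
for r in range(160,330,4):print(r,' '.join('%3d'%x for x in g[r,272:372:6]))
```

```text
[0.657 0.185 0.149] [ 0.65  -0.715 -1.031] 0.03812932832790079
0.126 ball [319.664 191.96 ] front bottom [319.86  267.882] front top [319.521 317.537]
0.128 ball [319.646 193.087] front bottom [319.849 269.506] front top [319.502 320.416]
0.13 ball [319.627 194.249] front bottom [319.838 271.165] front top [319.482 323.38 ]
0.132 ball [319.607 195.448] front bottom [319.826 272.861] front top [319.461 326.431]
160 226 229 230 231 232 231 230 230 231 231 231 233 231 231 230 233 232
164 228 229 230 232 231 229 230 230 230 232 232 233 231 231 230 233 231
168 229 229 229 231 231 230 226  67  67  68 184 233 232 231 231 234 230
172 230 228 229 229 231 210  67  68  69  69  68 122 232 231 231 233 231
176 229 227 229 229 231  66  67  69  69  69  69  68 232 231 231 230 232
180 226 229 230 229  77  67  68  69  70  69  69  69  68 231 231 230 233
184 226 230 228 229  65  67  68  69  70  71  69  69  68 232 231 230 234
188 226 230 227 229  65  67  68  70  76  75  70  69  68 232 231 231 234
192 227 228 227 134  65  67  67  72  85  82  70  69  68 128 231 231 231
196 228 226 229 133  64  66  67  71  8
[... 1709 characters left out ...]
  63  56 133 165 180 173 156  63  61  65  66 212 145
296 110 130  93  93  92  63 133 165 179 173 155  94  93  93  94 125 125
300  95 125  81  58  57  53 132 165 179 173 155  61  59  60  65 119 165
304  48 117  54  59  58  58 131 165 179 173 154  60  60  60  60 109  50
308  45 105  55  58  58  58 131 164 179 173 154  59  59  60  61 103  47
312  43 123  55  58  58  57 130 164 179 173 154  59  60  60  61 102  46
316  41 125  55  59  58  58 129 164 179 172 153  59  59  60  61  69  44
320  39 100  58  59  58  58  58 102 146 122  59  59  60  61  61  60  43
324  37  53  69  71  71  70  70  71  70  70  70  71  66  72  72  63  42
328  35  62  88  89  89  89  89  89  89  90  90  90  90  90  91  83  40
```

Run:
```python
from h import *
import pickle
f,s=pickle.load(open('pics/h4.pkl','rb'));w=cam(f,s);Ro=R.from_euler('xyz',s['tool_rot'])
g=f['color'].mean(2)
ux=np.array([.423,.906,0]);uy=np.array([.906,-.423,0]);c=np.array([.656,.183,0])
for z in(.122,.125,.128,.131):
    print(z,[proj(w,c+ux*np.sqrt(.018**2-y*y)+uy*y+[0,0,z]).round(1).tolist() for y in(-.012,-.008,.008,.012,.015)])
for r in range(256,282):print(r,' '.join('%3d'%x for x in g[r,288:300:3]),' | ',' '.join('%3d'%x for x in g[r,332:362:2]))
```

```text
0.122 [[295.5, 269.6], [303.5, 264.5], [336.2, 264.5], [344.3, 269.7], [350.2, 276.1]]
0.125 [[295.0, 272.0], [303.2, 266.8], [336.5, 266.9], [344.7, 272.1], [350.7, 278.6]]
0.128 [[294.6, 274.5], [303.0, 269.2], [336.7, 269.3], [345.1, 274.6], [351.2, 281.2]]
0.131 [[294.2, 277.1], [302.7, 271.7], [337.0, 271.8], [345.5, 277.1], [351.7, 283.9]]
256 216 219 192 134  |  158 148 130 189 222 221 219 221 223 220 216 205 202 192 200
257 218 219 175 134  |  158 149 129 188 222 221 219 219 223 221 217 210 204 196 181
258 219 217 133 134  |  158 148 129 188 221 218 182 218 223 222 218 215 204 199 187
259 219 216 133 133  |  158 148 129 187 222 219 137 217 222 222 220 217 206 203 192
260 219 216 132 133  |  157 147 129 187 221 221 195 218 220 221 220 219 210 205 196
261 219 220 132 133  |  158 148 129 186 221 221 220 218 219 222 220 219 215 207 200
262 219 222 132 133  |  158 148 128 185 221 221 220 218 218 222 220 218 218 208 204
263 219 222 132 132  |  158 147 129 209 220 221 220 219 217 222 221 218 220 211 207
264 219 222 131 132  |  157 147 128 219 220 221 221 219 217 221 221 218 220 214 
[... 731 characters left out ...]
  67  68  68  83 219 218 218
274  67  66  66  62  |  157 146 126  66  67  67  67  67  68  68  68  77 219 218 218
275  66  66  66  60  |  156 145 125  66  67  66  67  67  68  68  68  70 220 218 218
276  67  66  66  60  |  157 145 125  66  66  67  67  67  67  68  68  68 203 219 217
277  66  66  66  60  |  157 145 124  66  66  66  66  66  67  67  68  68 169 218 217
278  66  66  65  58  |  157 145 125  65  66  66  66  66  66  67  68  68 155 219 217
279  65  66  65  58  |  157 145 123  65  66  66  66  66  67  67  67  68 129 218 217
280  65  65  65  62  |  157 145 122  66  66  66  66  66  66  67  67  68 107 218 217
281  66  65  65  64  |  156 145 123  65  65  65  66  66  66  66  67  67  93 219 218
```

Whether it's home is ambiguous: the gap reads 0–5 mm. I'll press on the hub top with closed fingers, with the hub free to align itself.

move_arm --plan '[[[0,0,0,0,0,0,0.1],[0,0,0,0,0,0,0.1],[0,0,-0.5,0,0,0,0.1],[0,0,-0.7,0,0,0,0.1],[0,0,-0.7,0,0,0,0.1],[-0.12,0,-0.4,0,0,0,0.1],[0,0,0,0,0,0,-1],[0,0,0,0,0,0,-1],[0,0,0,0,0,0,-1],[0,0,0,0,0,0,-1]]]' --grip_force 30

```text
clock: 35.4
position: [0.6559, 0.1826, 0.1942]
tool_rot: [-3.14, 0.001, 1.134]
force: [0.2, 0.4, -0.1]
grip_width: -0.0
finger_force: 0.0
```

Run:
```python
from h import *
import pickle
s=observe();f=grab_frame('wrist');pickle.dump((f,s),open('pics/h5.pkl','wb'));w=cam(f,s)
print(s['position'],s['grip_width'])
g=f['color'].mean(2)
ux=np.array([.423,.906,0]);uy=np.array([.906,-.423,0]);c=np.array([.656,.183,0])
for z in(.125,.130):print(z,'ball',proj(w,c+ux*.06+[0,0,z+.038]),'fb',proj(w,c+ux*.016+uy*.012+[0,0,z]),'ft',proj(w,c+ux*.016+uy*.012+[0,0,z+.0465]))
for z in(.125,.130):print('sh',z,proj(w,c+ux*np.sqrt(.018**2-.012**2)+uy*.012+[0,0,z]))
u=int(proj(w,c+ux*.06+[0,0,.165])[0]);print(u)
for r in range(180,310,3):print(r,'%3d'%g[r,u],' | ',' '.join('%3d'%x for x in g[r,u+12:u+42:3]))
```

```text
[0.656 0.183 0.194] -4.832535404299386e-05
0.125 ball [320.409 167.257] fb [340.597 233.944] ft [345.444 263.089]
0.13 ball [320.388 168.694] fb [341.024 236.508] ft [346.113 267.11 ]
sh 0.125 [340.516 238.074]
sh 0.13 [340.939 240.718]
320
180  71  |   71  70  70 179 235 235 234 233 234 233
183  70  |   70  69  78 236 234 236 234 234 234 233
186  68  |   68  77 236 234 233 236 235 234 233 233
189  66  |  125 233 235 234 235 235 235 234 233 234
192 186  |  148 234 234 236 235 234 236 234 234 233
195 186  |  148 234 233 236 235 234 235 234 234 233
198 185  |  146 234 234 235 235 235 234 235 233 233
201 185  |  146 234 234 234 236 235 233 235 234 233
204 186  |  146 234 234 233 236 234 234 234 234 234
207 185  |  145 233 234 234 235 235 235 233 234 233
210 185  |  145 233 235 234 233 236 234 232 235 234
213 185  |  144 214 234 234 233 235 234 233 233 233
216 184  |  144 205 197 218 234 234 235 235 233 234
219 185  |  145 222 215 204 194 227 236 234 232 234
222 184  |  144 228 225 220 212 203 223 234 233 233
225 184  |  142 226 225 224 204 214 200 235 234 232
228 183  |  142 224 223 186
[... 728 characters left out ...]
  95  96  94  82 179 229
273  98  |   99  99 100 100 100 101  99  92 229 228
276 100  |  100 101 101 102 101 102 100  91 230 228
279  98  |   99  99  99 101 101 101  98  89 229 229
282  97  |   98  99  99  99 100 100  97  90 226 229
285  97  |   98  98  98  98  99 100  96  88 225 229
288  96  |   98  98  97  98  98  99  96  88 227 227
291  65  |   98  99  98  98  99  99  96  85 137 222
294  63  |   94  93  94  94  94  95  92  83 136 132
297  63  |   80  94  94  94  95  95  92  85 136 134
300  44  |   98 100  69  97  97  98  94  82 133 136
303  45  |  106 107  63  95  96  95  92  81 134 136
306  44  |  106 106  64  87  97  98  80  80 133 134
309  44  |  106 106  82  96  65  66  64  63 131 133
```

move_arm --plan '[[[0,0,0.35,0,0,0,-1],[0,0,0.35,0,0,0,-1],[0,0,0.1,0,0,0,-1],[0,0,0.05,0,0,0,-1],[0,0,0,0,0,0,-1],[0,0,0,0,0,0,-1],[0,0,0,0,0,0,-1],[0,0,0,0,0,0,-1],[0,0,0,0,0,0,-1],[0,0,0,0,0,0,-1]]]'

```text
clock: 36.45
position: [0.6561, 0.1826, 0.1781]
tool_rot: [-3.141, 0.0, 1.134]
force: [-1.9, -0.5, 8.9]
grip_width: 0.0002
finger_force: 4.4
```

move_arm --plan '[[[0,0,0.05,0,0,0,-1],[0,0,0.05,0,0,0,-1],[0,0,0,0,0,0,-1],[0,0,0,0,0,0,-1],[0,0,0,0,0,0,-1],[0,0,0,0,0,0,-1],[0,0,0,0,0,0,-1],[0,0,0,0,0,0,-1],[0,0,0,0,0,0,-1],[0,0,0,0,0,0,-1]]]'

```text
clock: 37.45
position: [0.6569, 0.1828, 0.1778]
tool_rot: [3.14, -0.002, 1.134]
force: [-6.5, -2.3, 26.9]
grip_width: -0.0002
finger_force: 13.0
```

Run:
```python
from h import *
import pickle
np.set_printoptions(precision=4,suppress=True)
L=lambda n:(lambda t:cam(*t))(pickle.load(open(f'pics/{n}.pkl','rb')))
a=L('wrist1');b=L('sq');c=L('h3')
print('sh',tri(a,(356.9,240.4),b,(368.3,164.7)))
print('top',tri(a,(358.5,245.5),b,(372.2,169.2)),tri(a,(358.5,245.5),c,(387.75,196.3)),tri(b,(372.2,169.2),c,(387.75,196.3)))
# plate nuts check & shoulder diameter by horizontal edges in sq (row through centre)
f,s=pickle.load(open('pics/sq.pkl','rb'));g=f['color'].mean(2)
for r in(140,145,150):print(r,g[r,328:345].astype(int),g[r,390:406].astype(int))
f,s=pickle.load(open('pics/h3.pkl','rb'));g=f['color'].mean(2)
for r in(186,190,194):print(r,g[r,346:364].astype(int),g[r,404:424].astype(int))
```

```text
sh (array([0.6559, 0.1836, 0.1319]), np.float64(0.00011677491428360917))
top (array([0.6565, 0.1818, 0.1399]), np.float64(0.0003343175283995054)) (array([0.6567, 0.1812, 0.1383]), np.float64(0.00025853420234363516)) (array([0.6562, 0.182 , 0.1417]), np.float64(0.00011060036743164105))
140 [177 184 190 197 206 213 218 223 228 232 232 232 231 232 233 233 233] [230 229 231 233 232 231 229 227 226 223 217 215 206 166 163 187]
145 [191 200 210 217 223 227 228 228 229 230 230 231 231 228 183 126 132] [201 197 184 187 230 231 230 230 229 228 226 221 215 209 186 155]
150 [208 215 219 224 226 226 227 227 227 227 224 183 145 111 175 194 200] [201 201 200 200 196 187 210 230 229 228 227 226 224 217 211 200]
186 [ 60  69 134 225 218 132 128  87 114 173 183 186 185 186 186 186 185 185] [190 190 190 190 191 190 190 191 219 225 223 218 216 207 191 189 224 233
 231 231]
190 [ 60  60  62  88 134 130 109 104 177 191 194 194 194 194 194 194 194 194] [185 185 185 185 185 185 184 185 221 223 222 217 212 201 184 186 233 234
 233 231]
194 [ 60  59  58  88 178 134 130 104 143 183 189 189 188 187 188 187 187 186] [189 189 188 188 187 187 184 182 220 218 217 214 201 187 180 225 230 233
 233 234]
```

The stop is hard at a hub bottom of 0.130, and it also held with the hub free. That height agrees with the earlier taper contact for an 18 mm square, so the hub is home. I'll regrip, then turn it.

move_arm --plan '[[[0,0,-0.5,0,0,0,-1],[0,0,-0.5,0,0,0,0.1],[0,0,0,0,0,0,0.1],[0,0,0,0,0,0,0.1],[0,0,0,0,0,0,0.1],[0,0,0.6,0,0,0,0.1],[0,0,0.6,0,0,0,0.1],[0,0,0.6,0,0,0,0.1],[0,0,0.5,0,0,0,0.1],[0,0,0,0,0,0,0.1]]]' --grip_force 60

```text
clock: 38.45
position: [0.6552, 0.1824, 0.1477]
tool_rot: [-3.139, 0.002, 1.134]
force: [0.3, -0.2, -0.1]
grip_width: 0.0469
finger_force: 0.0
```

move_arm --plan '[[[0,0,0,0,0,0,-1],[0,0,0,0,0,0,-1],[0,0,0,0,0,0,-1],[0,0,0,0,0,0,-1],[0,0,0,0,0,0,-1],[0,0,0,0,0,0,-1],[0,0,0,0,0,0,-1],[0,0,0,0,0,0,-1],[0,0,0,0,0,0,-1],[0,0,0,0,0,0,-1]]]'

```text
clock: 39.45
position: [0.6561, 0.1827, 0.15]
tool_rot: [-3.141, 0.0, 1.134]
force: [-0.0, -0.5, 2.1]
grip_width: 0.0312
finger_force: 61.3
```

Run:
```python
from h import *
s=observe();print(s['qpos'],s['position'],s['moment'])
```

```text
[-0.392  0.697  0.055  1.511 -0.044  0.935 -0.76 ] [0.656 0.183 0.15 ] [ 0.017  0.147 -0.021]
```

move_arm --plan '[[[0,0,0.01,0,0,0.5,-1],[0,0,0.01,0,0,0.5,-1],[0,0,0.01,0,0,0.5,-1],[0,0,0.01,0,0,0.5,-1],[0,0,0.01,0,0,0.5,-1],[0,0,0.01,0,0,0.5,-1],[0,0,0.01,0,0,0.5,-1],[0,0,0.01,0,0,0.5,-1],[0,0,0.01,0,0,0.5,-1],[0,0,0.01,0,0,0.5,-1]]]'

```text
clock: 40.45
position: [0.6562, 0.1826, 0.1483]
tool_rot: [-3.141, 0.0, 0.609]
force: [-2.5, -0.3, 6.0]
grip_width: 0.0311
finger_force: 61.9
```

Run:
```python
from h import *
s=observe();print(s['qpos'][6],s['position'],s['force'],s['moment'])
```

```text
-1.1987368696773826 [0.656 0.183 0.148] [-2.544 -0.269  6.005] [-0.159  0.566  0.071]
```

move_arm --plan '[[[0,0,0.01,0,0,0.5,-1],[0,0,0.01,0,0,0.5,-1],[0,0,0.01,0,0,0.5,-1],[0,0,0.01,0,0,0.5,-1],[0,0,0.01,0,0,0.5,-1],[0,0,0.01,0,0,0.5,-1],[0,0,0,0,0,0,-1],[0,0,0,0,0,0,-1],[0,0,0,0,0,0,-1],[0,0,0,0,0,0,-1]]]'

```text
clock: 41.45
position: [0.656, 0.1826, 0.147]
tool_rot: [-3.141, 0.001, 0.296]
force: [-3.1, -1.0, 5.8]
grip_width: 0.0311
finger_force: 62.1
```

Run:
```python
from h import *
s=observe();print(s['qpos'][6],s['position'],s['force'],s['moment'])
```

```text
-1.4573097649489573 [0.656 0.183 0.147] [-3.081 -0.971  5.759] [-0.149  0.697 -0.078]
```

move_arm --plan '[[[0,0,0.01,0,0,0.5,-1],[0,0,0.01,0,0,0.5,-1],[0,0,0.01,0,0,0.5,-1],[0,0,0.01,0,0,0.5,-1],[0,0,0,0,0,0,-1],[0,0,0,0,0,0,-1],[0,0,0,0,0,0,-1],[0,0,0,0,0,0,-1],[0,0,0,0,0,0,-1],[0,0,0,0,0,0,-1]]]'

```text
clock: 42.45
position: [0.6562, 0.1827, 0.1464]
tool_rot: [-3.141, 0.0, 0.087]
force: [-2.5, 0.1, 7.1]
grip_width: 0.0311
finger_force: 62.3
```

Run:
```python
from h import *
s=observe();print(s['qpos'][6],s['position'],s['force'],s['moment'])
```

```text
-1.630245748560533 [0.656 0.183 0.146] [-2.518  0.072  7.116] [-0.127  0.668 -0.023]
```

move_arm --plan '[[[0,0,0.01,0,0,0.5,-1],[0,0,0.01,0,0,0.5,-1],[0,0,0.01,0,0,0.5,-1],[0,0,0,0,0,0,-1],[0,0,0,0,0,0,-1],[0,0,0,0,0,0,-1],[0,0,0,0,0,0,-1],[0,0,0,0,0,0,-1],[0,0,0,0,0,0,-1],[0,0,0,0,0,0,-1]]]'

```text
clock: 43.45
position: [0.6566, 0.1829, 0.1464]
tool_rot: [-3.141, -0.001, -0.07]
force: [-2.3, 0.1, 13.3]
grip_width: 0.0313
finger_force: 62.9
```

Run:
```python
from h import *
s=observe();print(s['qpos'][6],s['position'],s['force'],s['moment'],s['tool_rot'])
```

```text
-1.759640010048282 [0.657 0.183 0.146] [-2.309  0.147 13.338] [-0.02   0.707  0.043] [-3.141 -0.001 -0.07 ]
```

move_arm --plan '[[[0,0,0,0,0,0.5,-1],[0,0,0,0,0,0.5,-1],[0,0,0,0,0,0,-1],[0,0,0,0,0,0,-1],[0,0,0,0,0,0,-1],[0,0,0,0,0,0,-1],[0,0,0,0,0,0,-1],[0,0,0,0,0,0,-1],[0,0,0,0,0,0,-1],[0,0,0,0,0,0,-1]]]'

```text
clock: 44.45
position: [0.6563, 0.1832, 0.1463]
tool_rot: [-3.14, -0.0, -0.174]
force: [-4.1, 0.7, 14.1]
grip_width: 0.0313
finger_force: 63.0
```

Run:
```python
from h import *
s=observe();print(s['qpos'][6],s['position'],s['force'],s['moment'],s['tool_rot'])
```

```text
-1.8459274130777155 [0.656 0.183 0.146] [-4.063  0.747 14.126] [0.243 1.075 0.051] [-3.14  -0.    -0.174]
```

move_arm --plan '[[[0,0,0,0,0,0.5,-1],[0,0,0,0,0,0.5,-1],[0,0,0,0,0,0.5,-1],[0,0,0,0,0,0,-1],[0,0,0,0,0,0,-1],[0,0,0,0,0,0,-1],[0,0,0,0,0,0,-1],[0,0,0,0,0,0,-1],[0,0,0,0,0,0,-1],[0,0,0,0,0,0,-1]]]'

```text
clock: 45.45
position: [0.6563, 0.1833, 0.1463]
tool_rot: [-3.14, 0.0, -0.331]
force: [-4.3, 1.3, 14.5]
grip_width: 0.0309
finger_force: 63.0
```

Run:
```python
from h import *
s=observe();print(s['qpos'][6],s['position'],s['force'],s['moment'],s['tool_rot'])
```

```text
-1.9752344482043456 [0.656 0.183 0.146] [-4.264  1.331 14.458] [0.323 1.107 0.342] [-3.14   0.    -0.331]
```

The moment rose to 0.34 N m against 0.1 of friction, so the foot is bearing. I'll add a slight further turn, then let go and rise.

move_arm --plan '[[[0,0,0,0,0,0.3,-1],[0,0,0,0,0,0,-1],[0,0,0,0,0,0,-1],[0,0,0,0,0,0,-1],[0,0,0,0,0,0,-1],[0,0,0,0,0,0,-1],[0,0,0,0,0,0,-1],[0,0,0,0,0,0,-1],[0,0,0,0,0,0,-1],[0,0,0,0,0,0,-1]]]'

```text
clock: 46.45
position: [0.6563, 0.1833, 0.1463]
tool_rot: [-3.141, 0.0, -0.362]
force: [-5.5, 1.0, 14.1]
grip_width: 0.0312
finger_force: 62.9
```

Run:
```python
from h import *
s=observe();print(s['qpos'][6],s['position'],s['force'],s['moment'],s['tool_rot'])
```

```text
-2.00107348650301 [0.656 0.183 0.146] [-5.522  1.02  14.141] [0.279 1.105 0.405] [-3.141  0.    -0.362]
```

move_arm --plan '[[[0,0,0,0,0,0,0.1],[0,0,0,0,0,0,0.1],[0,0,0,0,0,0,0.1],[0,0,0,0,0,0,0.1],[0,0,-0.2,0,0,0,0.1],[0,0,-0.5,0,0,0,0.1],[0,0,-1,0,0,0,0.1],[0,0,-1,0,0,0,0.1],[0,0,-1,0,0,0,0.1],[0,0,-0.5,0,0,0,0.1]]]'

```text
clock: 47.45
position: [0.6568, 0.1827, 0.2318]
tool_rot: [-3.14, -0.001, -0.363]
force: [-0.1, 0.1, 0.6]
grip_width: 0.0466
finger_force: 0.0
```

Run:
```python
from h import *
import pickle
for n in('side','scene','wrist'):
    s=observe();f=grab_frame(n);pickle.dump((f,s),open(f'pics/end_{n}.pkl','wb'))
w=cam(f,s);print(s['position'],s['tool_rot'])
g=cv2.medianBlur(f['color'],3).mean(2);im=cv2.medianBlur(f['color'],5).astype(int)
c=np.array([.656,.183,0]);u,v=proj(w,c+[0,0,.174]).astype(int);print('pred hub top',u,v)
# hub top: bluish-grey bright (>85) blob
r=im[v-60:v+60,u-60:u+60];m=((r.mean(2)>82)&(r.mean(2)<125)&(r[...,2]-r[...,0]>=3)).astype(np.uint8)
m=cv2.morphologyEx(m,cv2.MORPH_OPEN,np.ones((7,7)));k,l,st,cc=cv2.connectedComponentsWithStats(m)
for i in range(1,k):
    if st[i,4]>400:
        q=np.argwhere(l==i)[:,::-1].astype(np.int32);R0=cv2.minAreaRect(q);p=np.array(R0[0])+[u-60,v-60];print(st[i],R0,onz(w,*p,.174))
# side view: ball ends height (level handle)
fs=pickle.load(open('pics/end_side.pkl','rb'))[0];gs=cv2.cvtColor(fs['color'],cv2.COLOR_RGB2HSV)
h=gs;m=((h[...,0]<6)|(h[...,0]>174))&(h[...,1]>150)&(h[...,2]>80)
k,l,st,cc=cv2.connectedComponentsWithStats(m.astype(np.uint8));print([(cc[i].round(1).tolist(),st[i,4]) for i in range(1,k) if st[i,4]>60])
```

```text
[0.657 0.183 0.231] [-3.14  -0.001 -0.363]
pred hub top 319 269
[  32   32   58   36 1686] ((60.654640197753906, 49.902061462402344), (34.827674865722656, 57.16824722290039), 87.39744567871094) [0.662 0.181 0.174]
[([284.9, 209.1], np.int32(81)), ([264.3, 339.6], np.int32(558)), ([273.4, 356.0], np.int32(75))]
```

The hub reads centred. It sank 3.7 mm with the spindle, as expected for about 0.95 rad, and the timer and jar are unmoved. I'm handing in.

```bash
python3 -c "
from workcell import job_done
print(job_done())"
```

```text
the job is handed in; nothing more can be done
None
```

I handed the job in at about 47.6 s of the 70 s limit. The mould is home against the back stop, the T-handle is seated on the spindle and turned until the foot bears on the lid (0.40 N m at the hand), and the gripper is clear. The hand-in gave no verdict. That the hub is fully home rests on contact heights, because the camera measurements were inconclusive.

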